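# Stock count with the hand scanner in the governor spares cabinet

## Robot

A 7-joint arm with a two-finger parallel gripper is mounted at the origin on the work surface. World frame = base frame: x ahead of the robot, y to its left, z up, the work surface at z = 0. Lengths are in m, angles in degrees, forces in N, time in s.
With the tool pointing down it reaches from about 0.4 to 0.9 m from the base axis. Payload 5.5 kg.
Tool frame: the origin (TCP) lies where the fingers leave the gripper's body, on its centre line; the fingertips stand 66 mm ahead of it and the grasp point (between the pads) lies manip.grip_point_offset ahead of it (manip.grip_point_offset is the distance from the TCP to the grasp point, in m); z points along the fingers, y is the direction in which the jaws open and shut (so a half turn about z gives the same grasp; the last joint's range is limited). The gripper opens to 92 mm and grips with 3 to 60 N. Pads are 19 mm wide; open, the fingers measure 130 mm over their backs; the gripper's body (75 mm by 190 mm) begins 47 mm behind the grasp point.
Start: joints at [88.476, 28.699, -24.465, 88.831, 12.651, 65.22, -12.049], TCP at [0.186, -0.623, 0.292] pointing down, gripper open.
Joint ranges: [-164.97, 164.97], [-17.58, 116.51], [-87.97, 89.64], [11.32, 138.91], [-80.73, 260.73], [10.89, 115.49], [-147.41, 147.41]. Speed limits (degrees/s): [147.25, 147.25, 180, 180, 180, 180, 180].

## Interface

Orientations are given as a 3x3 rotation matrix whose columns are the frame's x, y, z axes.
In Python, from rig import manip gives the robot as it stands. The module is installed in compiled form; this text tells all that it offers.
- The arm moves only by the shell command python3 -m creep 'ROWS' [FORCE]. ROWS is a JSON object of lists of equal length, an entry for each row: "delta_rot": the turn, a rotation vector about the tool's x, y, z scaled (see below), a list of three; "delta_pos": the shift along the tool's x, y, z scaled (see below), a list of three; "fingers": the opening, from -1 (shut) to 1 (fully open). A call has 1 to 12 rows; each row shifts and turns the commanded pose from where the row before left it, along the tool's axes as they then stand; what a row does not reach is not made up. The controller multiplies each number of a shift by 1000 mm and each number of a turn by 180 degrees. A row lasts 1/12 s, in which the tool goes at most 41.7 mm and 7.16 degrees, less where a joint would pass 70% of its speed; a pose out of reach is approached as far as the arm can. A call with a number of a shift or a turn outside -1 to 1 is refused whole. A call with a gripper value outside its range is refused whole. The fingers move at their own pace and stop on an object; FORCE is the grip in N (left out, the last holds). Time passes only in rows, so rows that do not move let the fingers close. It gives the time, the measured TCP pose, the force and the opening at its end, in the units of the state.
- manip.read_state(): the state, without advancing time (a new reading comes with each control period).
- manip.camera(name): name is "scene" or "top" or "wrist"; returns a dict with "image" (384x512x3 uint8, red, green, blue), "mtx" (3x3 intrinsics, pixels), "position" and "orientation" of the camera in the world. Camera axes: x right, y down, z forward; pixel columns grow to the right and rows downward; lengths in m; the calibration is good to about 2 mm. The wrist camera is an equidistant fisheye: a pixel r from the principal point sees the ray r / f radians off the axis. A picture is of the moment at which its call begins. There is no depth.
- manip.close_job(): hands the job in, once; it reports no verdict.
The state is a dict: "clock": time; "joint_pos": joint angles; "joint_vel": joint speeds; "joint_torque": joint torques, N m; "tcp_pos": TCP position; "eef_rot": TCP orientation; "contact_force": force on the tool from outside, world axes, zero at the start; "ft_torque": the same for the moment, N m; "finger_gap": finger opening in m.
Only numpy, scipy, OpenCV 4.12 (cv2) and the standard library are available. Lean on these libraries where they do the work, as an engineer would, in place of code of your own. Each camera call takes 0.05 s, during which the arm holds its last target. There are 200 camera calls.

## Task

Do the stock count of the cabinet's glazed compartment: slide its glass door fully open, take the scanner from its dock and read the shelf's location label to open the count, then the label of each spare that is there in the order of the count list (proportional valve, encoder housing, manifold plug, connector shell, solenoid coil; some may be missing), and the location label again to close it. Read each label by holding the scanner's window about 8 cm off it, centred on it and square to it, steady for two seconds and without touching the spares, then stand the scanner back in its dock and slide the door shut, without slamming it, until its catch holds it; leave the oil can and the torch on the bench where they are.

Things in the scene. Friction and masses are not known exactly. Their poses are not given: they have to be found in the camera images.
- door (a joint): travel of the sliding glass door, m: 0 shut, 0.335 fully open. A level pane 272 x 356 x 6 mm over the compartment; it slides towards the cabinet's -y into a pocket under the deck and stays where it is left (2 N friction). Over the last 12 mm to shut it rides over a sprung ball catch (needs about 8 N, opening and closing), behind which it stays fully shut
- door_pull (a point): middle of the top of the door's pull, an aluminium bow handle on the leading (+y) edge of the pane: bar 90 mm long (along the cabinet's x), 16 mm wide (along y, the way the door slides), 18 mm high on two posts, its top 56 mm above the glass; its axes are the cabinet's. With the door open it stands 4 mm from the deck: keep the fingertips above deck height
- cabinet: bench-top spares cabinet, fixed, 310 mm deep (x, to its rear) x 720 mm wide (y, to its left), origin: centre of its underside. Right half (y -360 to -20): solid deck 173.5 mm high. Left half: glazed compartment, inside x -135 to 135, y -20 to 340; walls 148 mm, left end wall 156 mm high. Shelf face z 66, glass z 150 to 156, top of pull z 212 mm
- shelf_mid (a point): middle of the face of the white resin shelf inside the compartment (cabinet's axes)
- shelf_label (a point): the shelf's location label: 34 mm square white label with a black 2D code on an inclined white ticket holder at the middle of the compartment's rear wall, leaning back 35 deg from level so that it looks up and to the front, 121 mm above the bench. Origin: centre of its face; z axis: outward normal of the face; y axis: level
- dock: charging dock on the deck, fixed: black base 100 x 92 mm with an open square well, 62 x 58 mm inside, walls 5 mm, rim 48 mm above its origin (centre of the underside), well floor 9 mm above it
- dock_seat (a point): centre of the floor of the dock's well, dock's axes; the scanner's nose stands here
- scanner: hand-held code scanner, 0.2 to 0.3 kg, straight like a stubby torch, standing nose down in the dock. Origin: centre of the nose's end face, z up along the handle. Grey head 48 mm (x) x 44 mm (y), z 0 to 44 mm, then a black handle 34 mm (x) x 30 mm (y), z 44 to 131 mm. It reads by itself when aimed: there is no trigger to press
- scanner_window (a point): centre of the reading window in the nose's end face, at the scanner's origin; its z axis is the beam, pointing out of the nose (straight down in the dock)
- scanner_grip (a point): point on the handle's axis 98 mm above the nose, where it is best gripped across its 30 mm width (y); scanner's axes
- valve: stainless proportional valve, 66 x 84 mm foot, 58 mm high, square block with an inclined front and a round coil to its left; origin: centre of the underside, front -x. May be absent (None)
- valve_label (a point): the valve's label, 34 mm square white with a black 2D code, on its inclined front, leaning back 25 deg from level, 44 mm above the underside. Origin: centre of its face; z axis: outward normal of the face; y axis: level
- encoder: blue aluminium encoder housing, round, 68 mm flange, 58 mm body, 71 mm high, with a sloped cover on top; origin: centre of the underside, front -x. May be absent
- encoder_label (a point): the encoder housing's label on the sloped top cover, leaning back 15 deg, 66 mm above the underside. Origin: centre of its face; z axis: outward normal of the face; y axis: level
- plug: brass manifold plug standing head up: hexagon head 67 mm over the corners, threaded stem in a grey protector cap, 58 mm high; origin: centre of the underside. May be absent
- plug_label (a point): the plug's label, level, on top of the hexagon head, 58 mm above the underside. Origin: centre of its face; z axis: outward normal of the face; y axis: level
- shell: grey polymer connector shell (rectangular hood), 54 x 84 mm, 66 mm high, with a sloped roof; origin: centre of the underside, front -x. May be absent
- shell_label (a point): the connector shell's label on its sloped roof, leaning back 20 deg, 56 mm above the underside. Origin: centre of its face; z axis: outward normal of the face; y axis: level
- coil: black plastic solenoid coil, a block 50 x 52 mm, 48 mm high, with a round bore in its left side and a small plug box on its right (out to y -47 mm); origin: centre of the block's underside. May be absent
- coil_label (a point): the coil's label, level, on top, 48 mm above the underside. Origin: centre of its face; z axis: outward normal of the face; y axis: level
- carton: plain cardboard carton without a label, 60 x 72 x 40 mm, on the shelf among the spares, not part of the job
- oil_can: aluminium can on the bench to the right, 72 mm wide, 160 mm high, not part of the job
- torch: torch lying on the bench to the left, 150 mm long, not part of the job
Mind the look-alikes: they are no part of the job. Leave any purple or red look-alike of the scanner alone.

How it is judged:
By the outcome, as a careful person would: the job done as asked, in the order asked, and still so for the second after the job is handed in, with the robot touching nothing.
Of valve, encoder, plug, shell, coil only 3 to 5 are there at a start; the rules pass over those that are not, and their reading is None.
At some moment in a run one of valve, encoder, plug, shell, coil may be knocked a few centimetres aside while the robot is not near it.
Once in a run the grip may slacken for a moment while it holds something.
It also fails if it takes over 184 s, if anything falls off the work surface, if the arm or the gripper's body presses on something with over 40 N, if the wrist force passes 120 N, or if a joint passes its speed limit or range.

## Working session

There is one attempt and no reset: what is moved stays moved. The work goes in short steps, Python scripts to look and compute and a shell command to move; the robot and the scene stay as the last step left them, time stands still between calls to the robot, and variables do not carry over. Pictures are saved under pics/ and viewed, and the job is handed in when it is done.

```bash
mkdir -p pics; cat > h.py <<'E'
import numpy as np, cv2
from rig import manip
def snap(n,f):
    c=manip.camera(n); cv2.imwrite('pics/'+f+'.png',c['image'][:,:,::-1]); np.savez('pics/'+f,**{k:np.array(v) for k,v in c.items()}); return c
def ray(f,u,v,wrist=False):
    c=np.load('pics/'+f+'.npz'); K=c['mtx']; x=(u-K[0,2])/K[0,0]; y=(v-K[1,2])/K[1,1]
    if wrist:
        r=np.hypot(x,y); s=np.sin(r)/r if r>1e-9 else 1; d=np.array([x*s,y*s,np.cos(r)])
    else: d=np.array([x,y,1.])
    return c['position'],c['orientation']@d
def onz(f,u,v,z,wrist=False):
    p,d=ray(f,u,v,wrist); return p+d*(z-p[2])/d[2]
def tri(*a):
    A=np.zeros((3,3));b=np.zeros(3)
    for x in a:
        p,d=ray(*x); d=d/np.linalg.norm(d); M=np.eye(3)-np.outer(d,d); A+=M;b+=M@p
    return np.linalg.solve(A,b)
def proj(f,P):
    c=np.load('pics/'+f+'.npz'); q=c['orientation'].T@(np.array(P)-c['position']); K=c['mtx']; return (K@(q/q[2]))[:2]
def crop(f,u0,v0,u1,v1,o,s=4):
    im=cv2.imread('pics/'+f+'.png')[v0:v1,u0:u1]; cv2.imwrite('pics/'+o+'.png',cv2.resize(im,None,fx=s,fy=s,interpolation=cv2.INTER_CUBIC))
E
python3 - <<'E'
from h import *
print(manip.grip_point_offset, manip.read_state())
a=snap('scene','s0');b=snap('top','t0');w=snap('wrist','w0')
for c in(a,b,w):print(c['mtx'],c['position'],c['orientation'])
E
```

```text
0.0467 {'clock': 0.0, 'joint_pos': array([ 88.4764867 ,  28.75465038, -24.4515053 ,  88.89150757,
        12.65082178,  65.21859527, -12.04752197]), 'joint_vel': array([ 0.06309651,  0.03816857,  0.14049229,  0.09584825, -0.04261526,
        0.02632323, -0.03670838]), 'joint_torque': array([ 5.98009283e-04, -5.66595447e+01, -5.81586108e+00, -2.79113764e+01,
       -6.87422440e-02,  3.07918608e-02,  2.03190211e-04]), 'tcp_pos': array([ 0.1855127 , -0.62237011,  0.29116591]), 'eef_rot': array([[ 9.58287484e-01,  2.85805618e-01, -4.97491239e-04],
       [ 2.85806044e-01, -9.58285638e-01,  1.88186762e-03],
       [ 6.11096268e-05, -1.94555619e-03, -9.99998106e-01]]), 'contact_force': array([-0.16740353, -0.49974564, -0.12372778]), 'ft_torque': array([ 0.00204148, -0.0013798 , -0.01811652]), 'finger_gap': 0.09185137505487509}
[[353.13188098   0.         253.69323401]
 [  0.         353.13188098 189.48909557]
 [  0.           0.           1.        ]] [ 0.85006038 -0.60750661  1.0648146 ] [[ 0.85695017  0.40720902 -0.31593863]
 [ 0.51524018 -0.66162472  0.54477544]
 [ 0.01280467 -0.62962969 -0.77678987]]
[[419.40329049   0.         258.51821343]
 [  0.         419.40329049 191.23646237]
 [  0.           0.           1.        ]] [0.18437602 0.01208446 1.69360906] [[ 0.04365527 -0.97812793  0.20337153]
 [-0.99904578 -0.04300993  0.00759397]
 [ 0.00131912 -0.20350898 -0.97907219]]
[[297.31863964   0.         256.01412807]
 [  0.         297.31863964 191.80880001]
 [  0.           0.           1.        ]] [ 0.25025209 -0.60349799  0.38437405] [[ 0.28618612 -0.92770471 -0.23971124]
 [-0.95817199 -0.27760379 -0.06958866]
 [-0.00198702  0.2495999  -0.96834701]]
```

```bash
sleep 1; ls pics
```

```text
s0.npz
s0.png
t0.npz
t0.png
w0.npz
w0.png
```

View pics/s0.png

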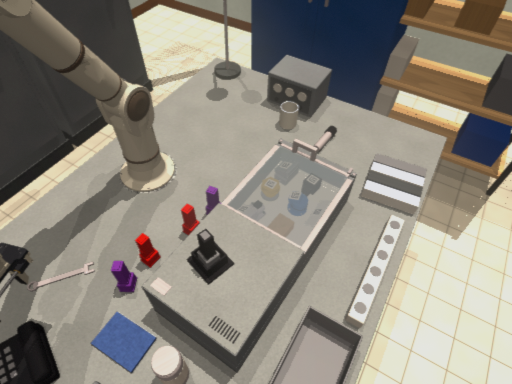

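View pics/t0.png

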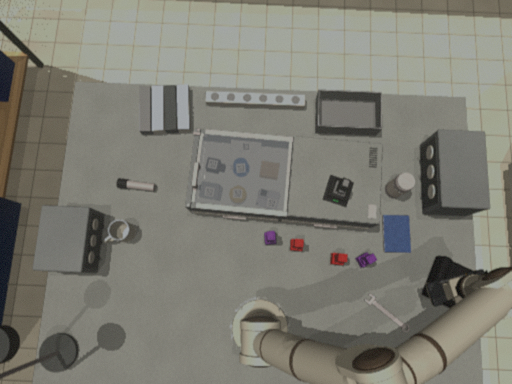

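View pics/w0.png

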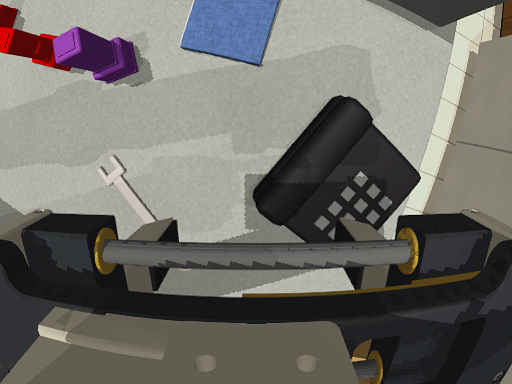

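Scene: scanner (black, in the dock on the deck) at top (340,190), scene (208,250). Purple and red look-alikes stand on the bench. I'll enlarge.

```bash
python3 - <<'E'
from h import *
crop('t0',180,120,400,240,'t0c',3.6)
crop('s0',130,130,370,380,'s0c',2.4)
crop('s0',220,130,360,250,'s0d',5)
E
```

```text
(no output)
```

View pics/t0c.png

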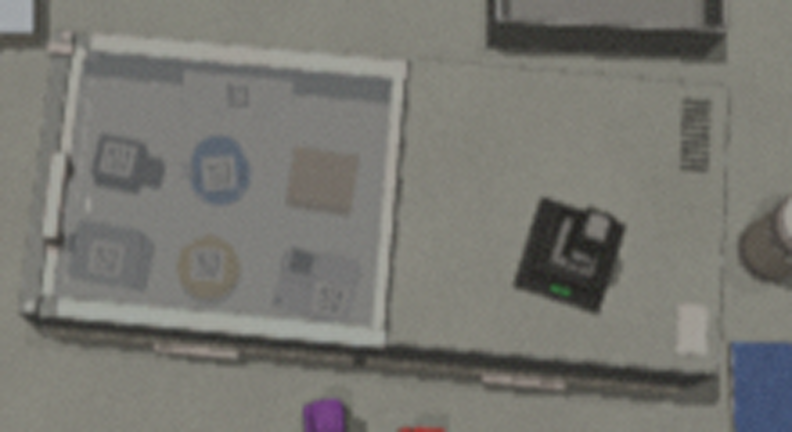

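View pics/s0c.png

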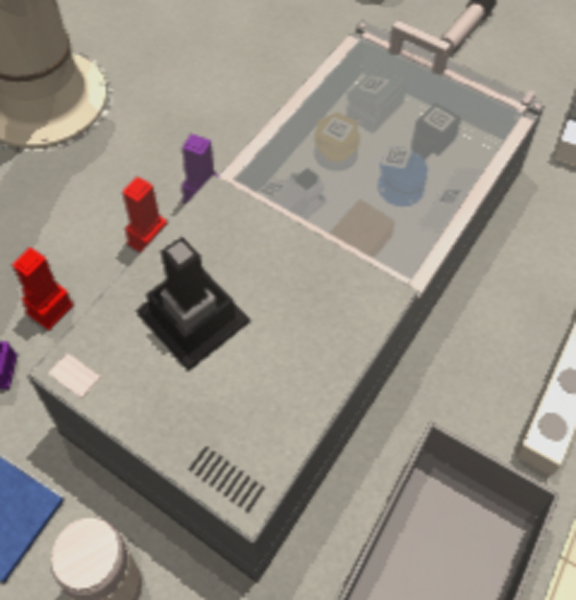

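View pics/s0d.png

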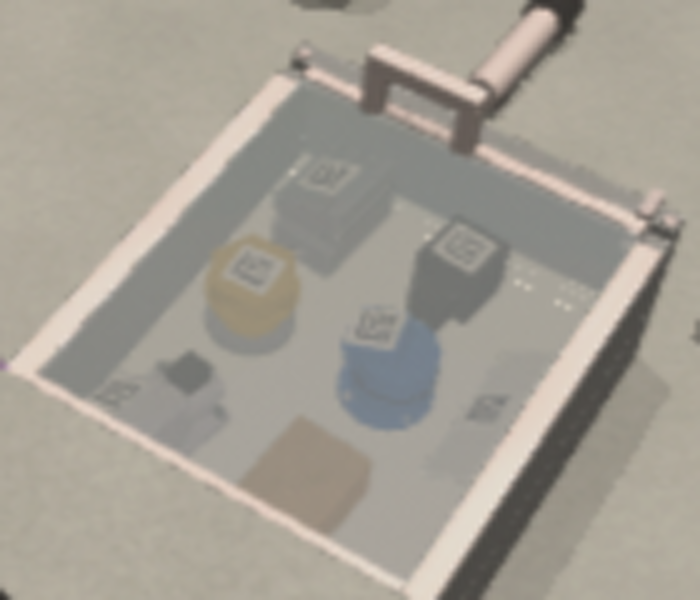

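```bash
python3 - <<'E'
from h import *
T=lambda x,y:('t0',180+x/3.6,120+y/3.6)
S=lambda x,y:('s0',130+x/2.4,130+y/2.4)
D=lambda x,y:('s0',220+x/5,130+y/5)
for n,p,z in[('deckRR',T(724,84),.1735),('deckFR',T(715,372),.1735),('deckFL',T(385,345),.1735),('deckRL',T(407,62),.1735)
 ,('deckFRs',S(33,378),.1735),('deckRLs',S(416,291),.1735),('pullend',T(57,155),.212),('pullend',T(53,238),.212),
 ('pullEs',D(375,47),.212),('pullEs2',D(492,98),.212)]: print(n,onz(*p,z).round(3))
print('pull',tri(T(56,196),D(432,72)))
print('scantop',tri(T(598,222),S(182,247)),'z.3135',onz(*T(598,222),.3135),onz(*S(182,247),.3135))
for c in[(545,198),(625,222),(600,313),(515,287)]:print('base',onz(*T(*c),.18).round(3))
for n,t,d in[('valve',(330,297),(118,392)),('enc',(219,173),(377,326)),('plug',(207,264),(254,270)),('shell',(106,258),(327,174)),('coil',(119,159),(464,247)),('shelf',(237,96),(488,407))]:
  print(n,tri(T(*t),D(*d)).round(3))
E
```

```text
deckRR [ 0.706 -0.433  0.174]
deckFR [ 0.4   -0.419  0.174]
deckFL [ 0.413 -0.084  0.174]
deckRL [ 0.716 -0.098  0.174]
deckFRs [ 0.412 -0.42   0.174]
deckRLs [ 0.725 -0.103  0.174]
pullend [0.587 0.257 0.212]
pullend [0.501 0.255 0.212]
pullEs [0.51  0.261 0.212]
pullEs2 [0.602 0.258 0.212]
pull [0.55011319 0.25904001 0.20806164]
scantop [ 0.51678321 -0.26780112  0.32197423] z.3135 [ 0.51703425 -0.27136947  0.3135    ] [ 0.5147576  -0.26204258  0.3135    ]
base [ 0.572 -0.244  0.18 ]
base [ 0.55  -0.327  0.18 ]
base [ 0.454 -0.301  0.18 ]
base [ 0.477 -0.214  0.18 ]
valve [ 0.473 -0.026  0.11 ]
enc [0.6   0.098 0.13 ]
plug [0.502 0.106 0.119]
shell [0.503 0.213 0.12 ]
coil [0.616 0.208 0.112]
shelf [0.69  0.084 0.12 ]
```

All five spares are there, and every triangulated height agrees with the given sizes. The scanner is the black one in the dock on the deck, at top (345,183) and scene (205,233). The red and purple ones on the bench are look-alikes. Next I lift and go above the door pull.

```bash
cat >> h.py <<'E'
def go(P,R=None,off=0.0):
    """tool-frame shift & turn to bring the TCP to P - off*z with orientation R; turn listed first"""
    from scipy.spatial.transform import Rotation as Ro
    s=manip.read_state(); R0=s['eef_rot']; R=R0 if R is None else R
    P=np.array(P)-off*R[:,2]; rv=Ro.from_matrix(R0.T@R).as_rotvec()
    print('shift in old axes',(R0.T@(P-s['tcp_pos'])).round(4),'in new axes',(R.T@(P-s['tcp_pos'])).round(4),'rot/180',(rv/np.pi).round(4),'deg',np.degrees(np.linalg.norm(rv)).round(2),'t',round(s['clock'],2))
def down(yaw,lean=0):
    """tool x heading yaw deg (y to the right of it), tool z tipped forward (along x) by lean deg"""
    from scipy.spatial.transform import Rotation as Ro
    return Ro.from_euler('z',yaw,degrees=True).as_matrix()@np.diag([1.,-1,-1])@Ro.from_euler('y',lean,degrees=True).as_matrix()
E
python3 -m creep '{"delta_rot":[[0,0,0.0346],[0,0,0.0346],[0,0,0.0346],[0,0,0]],"delta_pos":[[0,0,-0.04],[0,0,-0.04],[0,0,-0.04],[0,0,-0.03]],"fingers":[1,1,1,1]}' 40
python3 -m creep '{"delta_rot":[[0,0,0],[0,0,0],[0,0,0],[0,0,0],[0,0,0],[0,0,0],[0,0,0],[0,0,0],[0,0,0],[0,0,0],[0,0,0],[0,0,0]],"delta_pos":[[0.0138,-0.037,0],[0.0138,-0.037,0],[0.0138,-0.037,0],[0.0138,-0.037,0],[0.0138,-0.037,0],[0.0138,-0.037,0],[0.0138,-0.037,0],[0.0138,-0.037,0],[0.0138,-0.037,0],[0.0138,-0.037,0],[0.0138,-0.037,0],[0.0138,-0.037,0]],"fingers":[1,1,1,1,1,1,1,1,1,1,1,1]}'
python3 -c "
from h import *
print(down(-2,0),down(0,20)[:,2]); go([.55,.259,.33],down(-2.1))"
```

```text
clock: 0.48
tcp_pos: [0.1861, -0.623, 0.4457]
eef_rot: [[0.999, -0.042, 0.001], [-0.042, -0.999, -0.003], [0.001, 0.002, -1.0]]
contact_force: [0.7, -1.4, 1.0]
finger_gap: 0.0917
clock: 1.48
tcp_pos: [0.3675, -0.1831, 0.4422]
eef_rot: [[0.999, -0.036, -0.0], [-0.036, -0.999, -0.001], [-0.0, 0.001, -1.0]]
contact_force: [0.8, -0.2, -0.2]
finger_gap: 0.092
[[ 0.99939083 -0.0348995   0.        ]
 [-0.0348995  -0.99939083  0.        ]
 [ 0.          0.         -1.        ]] [ 0.34202014  0.         -0.93969262]
shift in old axes [ 0.1663 -0.4485  0.1118] in new axes [ 0.1662 -0.4485  0.1122] rot/180 [0.0003 0.0001 0.0001] deg 0.05 t 1.48
```

```bash
python3 -m creep '{"delta_rot":[[0,0,0],[0,0,0],[0,0,0],[0,0,0],[0,0,0],[0,0,0],[0,0,0],[0,0,0],[0,0,0],[0,0,0],[0,0,0],[0,0,0]],"delta_pos":[[0.0139,-0.0373,0],[0.0139,-0.0373,0],[0.0139,-0.0373,0.01],[0.0139,-0.0373,0.01],[0.0139,-0.0373,0.01],[0.0139,-0.0373,0.01],[0.0139,-0.0373,0.01],[0.0139,-0.0373,0.01],[0.0139,-0.0373,0.01],[0.0139,-0.0373,0.01],[0.0139,-0.0373,0.015],[0.0139,-0.0373,0.015]],"fingers":[1,1,1,1,1,1,1,1,1,1,1,1]}'
python3 -m creep '{"delta_rot":[[0,0,0]],"delta_pos":[[0,0,0]],"fingers":[1]}'
python3 -c "
from h import *
snap('wrist','w1');snap('top','t1'); go([.55,.259,.252],down(-2.1));crop('t1',180,120,400,240,'t1c',3.6)"
```

```text
clock: 2.48
tcp_pos: [0.5503, 0.2564, 0.3315]
eef_rot: [[0.999, -0.037, -0.001], [-0.037, -0.999, -0.0], [-0.001, 0.0, -1.0]]
contact_force: [1.5, -0.9, -0.1]
finger_gap: 0.0919
clock: 2.57
tcp_pos: [0.5475, 0.2632, 0.3286]
eef_rot: [[1.0, -0.026, -0.006], [-0.026, -1.0, 0.005], [-0.007, -0.005, -1.0]]
contact_force: [-1.2, -0.1, 0.2]
finger_gap: 0.0918
shift in old axes [ 0.0019 -0.0018  0.0791] in new axes [ 0.0016 -0.0019  0.0791] rot/180 [-0.0002  0.0012  0.0017] deg 0.38 t 2.67
```

View pics/w1.png

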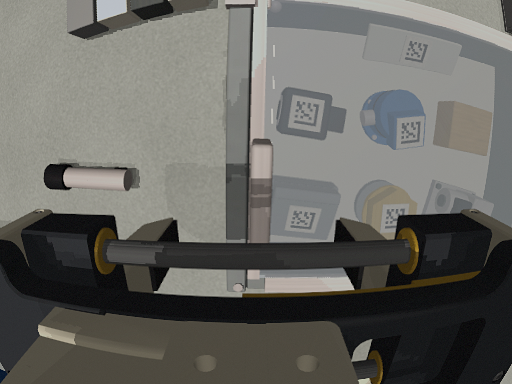

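Wrist view: the pull's bar runs from (261,143) down under the fingers. It lies midway between them (columns 165 and 360). I descend and grip.

```bash
python3 -c "
from h import *
print(onz('w1',261,143,.212,True),onz('w1',261,165,.21,True))"
python3 -m creep '{"delta_rot":[[0,0,0.0015],[0,0,0],[0,0,0],[0,0,0],[0,0,0],[0,0,0],[0,0,0],[0,0,0],[0,0,0],[0,0,0],[0,0,0]],"delta_pos":[[0.001,-0.002,0.025],[0,0,0.025],[0,0,0.02],[0,0,0.007],[0,0,0],[0,0,0],[0,0,0],[0,0,0],[0,0,0],[0,0,0],[0,0,0]],"fingers":[1,1,1,1,1,-1,-1,-1,-1,-1,-1]}' 30
```

```text
[0.59552974 0.2591121  0.212     ] [0.57942773 0.25945247 0.21      ]
clock: 3.58
tcp_pos: [0.5509, 0.2567, 0.2564]
eef_rot: [[0.999, -0.041, 0.001], [-0.041, -0.999, 0.0], [0.001, -0.0, -1.0]]
contact_force: [0.2, -0.4, -0.4]
finger_gap: 0.056
```

```bash
python3 -m creep '{"delta_rot":[[0,0,0],[0,0,0],[0,0,0],[0,0,0],[0,0,0],[0,0,0],[0,0,0],[0,0,0]],"delta_pos":[[0,0,0.004],[0,0,0],[0,0,0],[0,0,0],[0,0,0],[0,0,0],[0,0,0],[0,0,0]],"fingers":[-1,-1,-1,-1,-1,-1,-1,-1]}' 30
```

```text
clock: 4.25
tcp_pos: [0.5506, 0.2589, 0.2519]
eef_rot: [[0.999, -0.04, 0.001], [-0.04, -0.999, 0.005], [0.001, -0.005, -1.0]]
contact_force: [2.0, 7.4, -4.9]
finger_gap: 0.016
```

```bash
python3 -m creep '{"delta_rot":[[0,0,0],[0,0,0],[0,0,0],[0,0,0],[0,0,0],[0,0,0],[0,0,0],[0,0,0],[0,0,0],[0,0,0],[0,0,0],[0,0,0]],"delta_pos":[[0,0.004,0],[0,0.004,0],[0,0.004,0],[0,0.004,0],[0,0.015,0],[0,0.02,0],[0,0.02,0],[0,0.02,0],[0,0.02,0],[0,0.02,0],[0,0.02,0],[0,0.02,0]],"fingers":[-1,-1,-1,-1,-1,-1,-1,-1,-1,-1,-1,-1]}' 30
python3 -c "
from h import *
go([.538,-.078,.252],down(-2.1))"
```

```text
clock: 5.25
tcp_pos: [0.542, 0.0855, 0.2518]
eef_rot: [[0.999, -0.04, -0.003], [-0.04, -0.999, 0.0], [-0.003, -0.0, -1.0]]
contact_force: [-3.6, 3.1, 1.6]
finger_gap: 0.0158
shift in old axes [ 0.0026  0.1635 -0.0003] in new axes [ 0.002   0.1635 -0.0002] rot/180 [-0.0001  0.0009 -0.0012] deg 0.28 t 5.25
```

```bash
python3 -m creep '{"delta_rot":[[0,0,0],[0,0,0],[0,0,0],[0,0,0],[0,0,0],[0,0,0],[0,0,0],[0,0,0],[0,0,0],[0,0,0],[0,0,0],[0,0,0]],"delta_pos":[[0,0.02,0],[0,0.02,0],[0,0.02,0],[0,0.02,0],[0,0.02,0],[0,0.02,0],[0,0.015,0],[0,0.01,0],[0,0.006,0],[0,0.005,0],[0,0.003,0],[0,0.002,0]],"fingers":[-1,-1,-1,-1,-1,-1,-1,-1,-1,-1,-1,-1]}' 30
python3 -m creep '{"delta_rot":[[0,0,0],[0,0,0],[0,0,0]],"delta_pos":[[0,0.002,0],[0,0.002,0],[0,0,0]],"fingers":[-1,-1,-1]}'
```

```text
clock: 6.25
tcp_pos: [0.534, -0.074, 0.2517]
eef_rot: [[0.999, -0.041, -0.007], [-0.041, -0.999, 0.001], [-0.007, -0.001, -1.0]]
contact_force: [-9.8, 8.7, 7.5]
finger_gap: 0.0155
clock: 6.5
tcp_pos: [0.534, -0.0743, 0.2517]
eef_rot: [[0.999, -0.038, -0.006], [-0.038, -0.999, 0.005], [-0.006, -0.005, -1.0]]
contact_force: [-9.6, 11.8, 6.6]
finger_gap: 0.0157
```

```bash
python3 -m creep '{"delta_rot":[[0,0,0],[0,0,0],[0,0,0]],"delta_pos":[[-0.001,0.002,0],[0,0.002,0],[0,0,0]],"fingers":[-1,-1,-1]}'
python3 -c "
from h import *
snap('scene','s2');crop('s2',150,130,370,330,'s2c',3)"
```

```text
clock: 6.75
tcp_pos: [0.5339, -0.0746, 0.2517]
eef_rot: [[0.999, -0.035, -0.003], [-0.035, -0.999, 0.011], [-0.004, -0.01, -1.0]]
contact_force: [-5.0, 20.3, 2.0]
finger_gap: 0.0159
```

View pics/s2c.png

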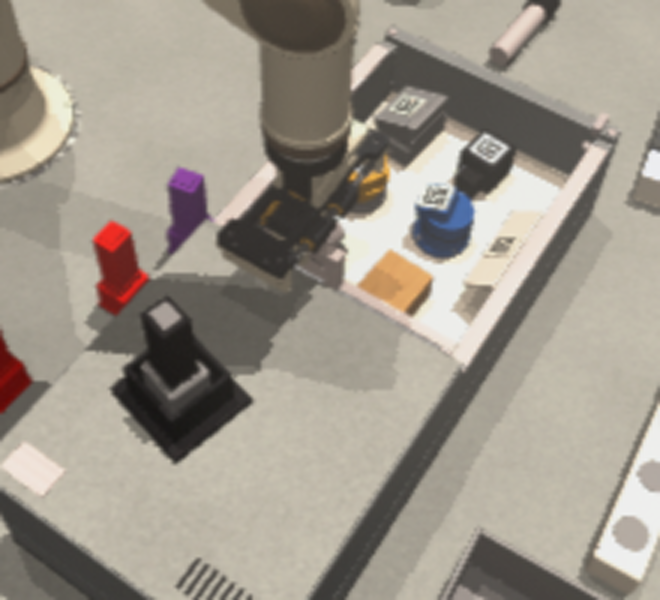

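The door is at its stop: the force rises to 20 N with no further motion. I release, lift and go to look at the scanner.

```bash
python3 -m creep '{"delta_rot":[[0,0,0],[0,0,0],[0,0,0],[0,0,0],[0,0,0],[0,0,0],[0,0,0],[0,0,0],[0,0,0],[0,0,0],[0,0,0]],"delta_pos":[[0,-0.004,0],[0,0,0],[0,0,0],[0,0,0],[0,0,0],[0,0,-0.01],[0,0,-0.03],[0,0,-0.035],[0,0,-0.035],[0,0,-0.035],[0,0,-0.03]],"fingers":[-0.3,-0.3,-0.3,-0.3,-0.3,-0.3,-0.3,-0.3,-0.3,1,1]}' 30
python3 -c "
from h import *
go([.47,-.258,.44],down(-15.5))"
```

```text
clock: 7.72
tcp_pos: [0.5361, -0.0791, 0.4302]
eef_rot: [[0.999, -0.041, 0.002], [-0.041, -0.999, -0.001], [0.002, 0.001, -1.0]]
contact_force: [0.8, 0.5, 0.4]
finger_gap: 0.041
shift in old axes [-0.0587  0.1815 -0.0098] in new axes [-0.0158  0.1901 -0.0098] rot/180 [ 0.0001 -0.0007  0.0731] deg 13.15 t 7.72
```

```bash
python3 -m creep '{"delta_rot":[[0,0,0.0365],[0,0,0.0365],[0,0,0],[0,0,0],[0,0,0],[0,0,0],[0,0,0]],"delta_pos":[[0,0,-0.01],[0,0,0],[-0.003,0.038,0],[-0.003,0.038,0],[-0.004,0.038,0],[-0.003,0.038,0],[-0.003,0.038,0]],"fingers":[1,1,1,1,1,1,1]}' 
python3 -m creep '{"delta_rot":[[0,0,0],[0,0,0]],"delta_pos":[[0,0,0],[0,0,0]],"fingers":[1,1]}' 
python3 -c "
from h import *
snap('wrist','w3');snap('top','t3');crop('t3',300,120,400,240,'t3c',5)"
```

```text
clock: 8.3
tcp_pos: [0.4688, -0.2596, 0.438]
eef_rot: [[0.964, -0.267, 0.001], [-0.267, -0.964, -0.001], [0.001, 0.001, -1.0]]
contact_force: [-0.1, -1.0, -0.4]
finger_gap: 0.0873
clock: 8.47
tcp_pos: [0.4683, -0.2614, 0.4372]
eef_rot: [[0.962, -0.274, -0.0], [-0.274, -0.962, -0.0], [-0.0, 0.0, -1.0]]
contact_force: [-0.6, 0.8, 0.4]
finger_gap: 0.0916
```

View pics/w3.png

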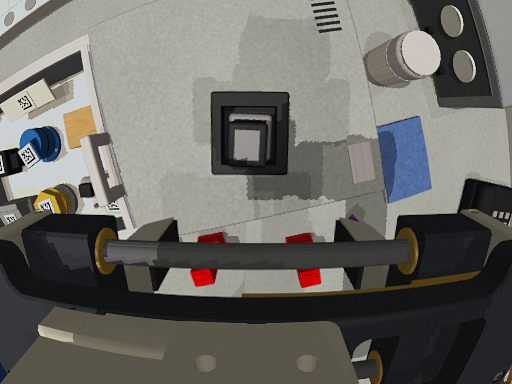

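```bash
python3 - <<'E'
from h import *
crop('w3',200,80,300,185,'w3c',5)
for u,v in[(247,146)]:print(onz('w3',u,v,.3135,True))
for u,v in[(211,93),(289,93),(288,174),(211,174)]:print('base',onz('w3',u,v,.182,True).round(4))
E
```

```text
[ 0.51439455 -0.26748366  0.3135    ]
base [ 0.5751 -0.2373  0.182 ]
base [ 0.55   -0.3242  0.182 ]
base [ 0.4574 -0.298   0.182 ]
base [ 0.4828 -0.2092  0.182 ]
```

View pics/w3c.png

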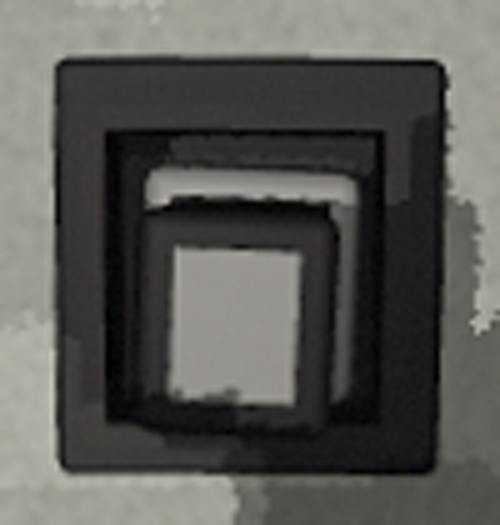

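```bash
python3 -c "
from h import *
print(onz('w3',247.2,144.7,.3135,True));go([.5152,-.2677,.327],down(-15.9))"
```

```text
[ 0.5152734  -0.26788945  0.3135    ]
shift in old axes [ 0.0463 -0.0021  0.1105] in new axes [ 0.0463 -0.0025  0.1105] rot/180 [-0.0001 -0.0002  0.0023] deg 0.42 t 8.57
```

```bash
python3 -m creep '{"delta_rot":[[0,0,0.001],[0,0,0],[0,0,0],[0,0,0],[0,0,0],[0,0,0],[0,0,0],[0,0,0],[0,0,0]],"delta_pos":[[0.023,-0.001,0],[0.023,-0.001,0],[0,0,0.02],[0,0,0.025],[0,0,0.025],[0,0,0.025],[0,0,0.015],[0,0,0],[0,0,0]],"fingers":[1,1,1,1,1,1,1,1,1]}' 
python3 -c "
from h import *
go([.5152,-.2677,.327],down(-15.9));snap('wrist','w4');snap('scene','s4');crop('s4',150,180,290,320,'s4c',4)"
```

```text
clock: 9.32
tcp_pos: [0.5152, -0.2667, 0.327]
eef_rot: [[0.964, -0.267, -0.0], [-0.267, -0.964, 0.001], [-0.001, -0.001, -1.0]]
contact_force: [-1.0, 0.6, 0.8]
finger_gap: 0.0915
shift in old axes [0.0003 0.0009 0.    ] in new axes [0.0003 0.0009 0.    ] rot/180 [-0.0003  0.0002  0.0022] deg 0.4 t 9.32
```

View pics/s4c.png

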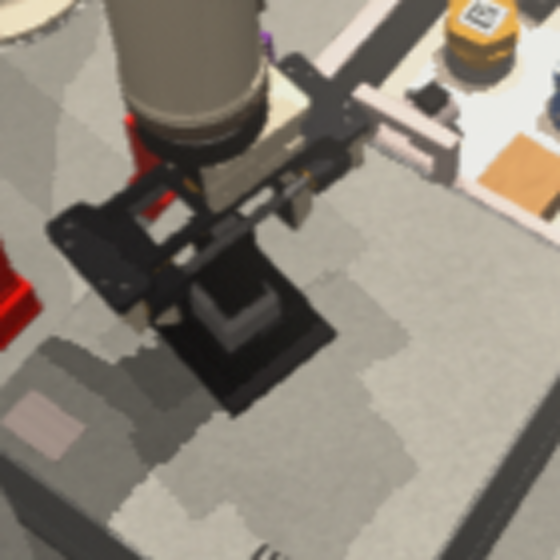

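View pics/w4.png

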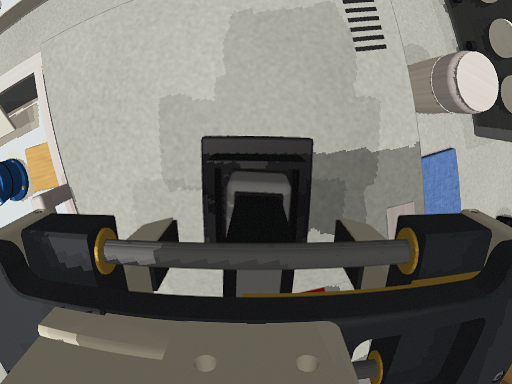

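The handle (columns 237–285) stands between the fingers (165–355), centred. I close at 45 N and lift.

```bash
python3 -m creep '{"delta_rot":[[0,0,0],[0,0,0],[0,0,0],[0,0,0],[0,0,0],[0,0,0],[0,0,0],[0,0,0],[0,0,0],[0,0,0],[0,0,0],[0,0,0]],"delta_pos":[[0,0.001,0],[0,0,0],[0,0,0],[0,0,0],[0,0,0],[0,0,0],[0,0,0],[0,0,0],[0,0,0],[0,0,0],[0,0,0],[0,0,0]],"fingers":[-1,-1,-1,-1,-1,-1,-1,-1,-1,-1,-1,-1]}' 45
python3 -m creep '{"delta_rot":[[0,0,0],[0,0,0],[0,0,0],[0,0,0],[0,0,0],[0,0,0]],"delta_pos":[[0,0,-0.015],[0,0,-0.02],[0,0,-0.02],[0,0,-0.025],[0,0,-0.025],[0,0,-0.015]],"fingers":[-1,-1,-1,-1,-1,-1]}' 45
python3 -c "
from h import *
snap('wrist','w5');snap('scene','s5');snap('top','t5');crop('s5',150,130,290,290,'s5c',3.6);crop('t5',180,120,400,240,'t5c',3.6)
c=cv2.imread('pics/t5.png')"
```

```text
clock: 10.42
tcp_pos: [0.5144, -0.2691, 0.3268]
eef_rot: [[0.963, -0.27, -0.0], [-0.27, -0.963, 0.0], [-0.0, -0.0, -1.0]]
contact_force: [0.8, 0.7, -0.4]
finger_gap: 0.0301
clock: 10.92
tcp_pos: [0.5148, -0.2694, 0.4491]
eef_rot: [[0.963, -0.27, 0.002], [-0.27, -0.963, -0.001], [0.002, 0.001, -1.0]]
contact_force: [1.2, 0.1, -2.3]
finger_gap: 0.0295
```

View pics/s5c.png

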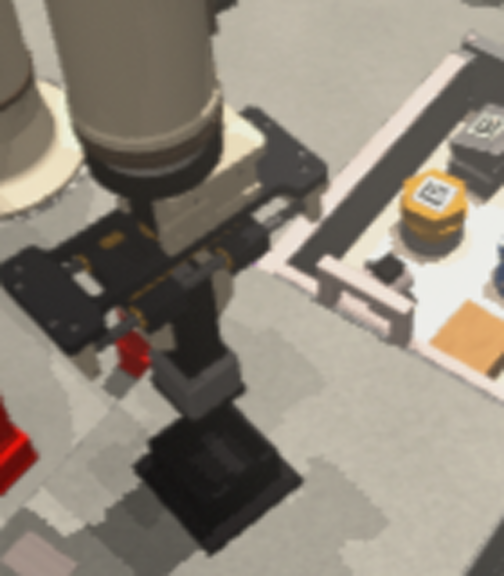

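View pics/t5c.png

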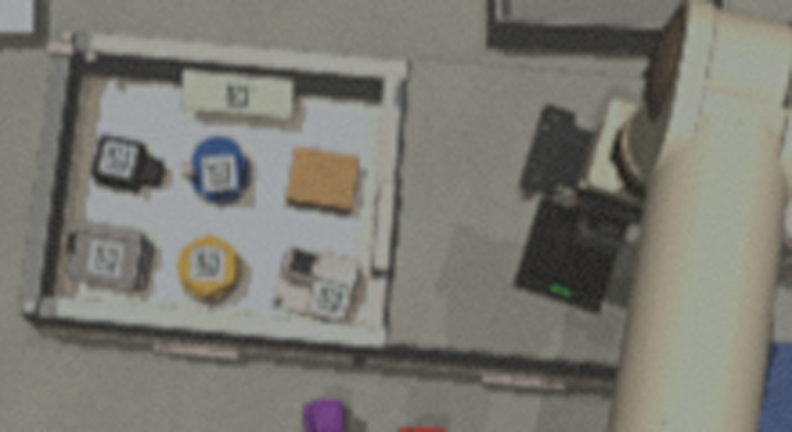

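View pics/w5.png

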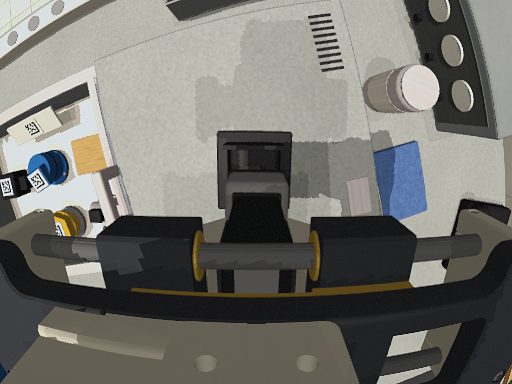

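```bash
python3 -m creep '{"delta_rot":[[0,0,-0.0364],[0,0,-0.0364],[0,0,0],[0,0,0],[0,0,0],[0,0,0],[0,0,0],[0,0,0],[0,0,0],[0,0,0],[0,0,0],[0,0,0]],"delta_pos":[[0,0,-0.01],[0,0,0],[-0.004,-0.025,0],[-0.004,-0.037,0],[-0.004,-0.037,0],[-0.004,-0.037,0],[-0.004,-0.037,0],[-0.004,-0.037,0],[-0.004,-0.037,0],[-0.004,-0.037,0],[-0.004,-0.037,0],[-0.004,-0.02,0]],"fingers":[-1,-1,-1,-1,-1,-1,-1,-1,-1,-1,-1,-1]}' 45
python3 -m creep '{"delta_rot":[[0,0,0],[0,0,0],[0,0,0]],"delta_pos":[[0,0,0],[0,0,0],[0,0,0]],"fingers":[-1,-1,-1]}'
python3 -c "
from h import *
snap('wrist','w6');snap('scene','s6');crop('s6',220,130,360,250,'s6d',5);crop('w6',120,10,440,220,'w6c',2.4)"
```

```text
clock: 12.07
tcp_pos: [0.4878, 0.0776, 0.4554]
eef_rot: [[0.999, -0.04, -0.002], [-0.04, -0.999, 0.001], [-0.002, -0.001, -1.0]]
contact_force: [0.5, 1.2, -2.0]
finger_gap: 0.0299
clock: 12.32
tcp_pos: [0.4893, 0.0719, 0.4555]
eef_rot: [[0.999, -0.045, -0.002], [-0.045, -0.999, -0.001], [-0.002, 0.001, -1.0]]
contact_force: [-0.1, -1.3, -2.3]
finger_gap: 0.03
```

View pics/w6.png

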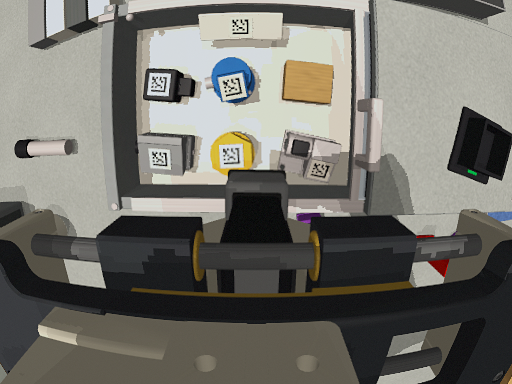

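View pics/s6d.png

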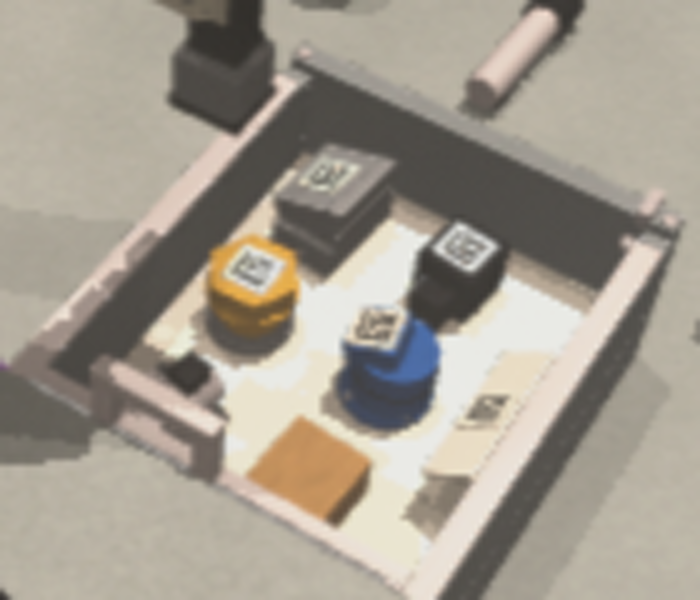

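```bash
python3 -c "
from h import *
crop('w6',135,10,265,180,'a6',3.5*1.2);crop('w6',195,50,350,185,'b6',5)"
```

```text
(no output)
```

View pics/a6.png

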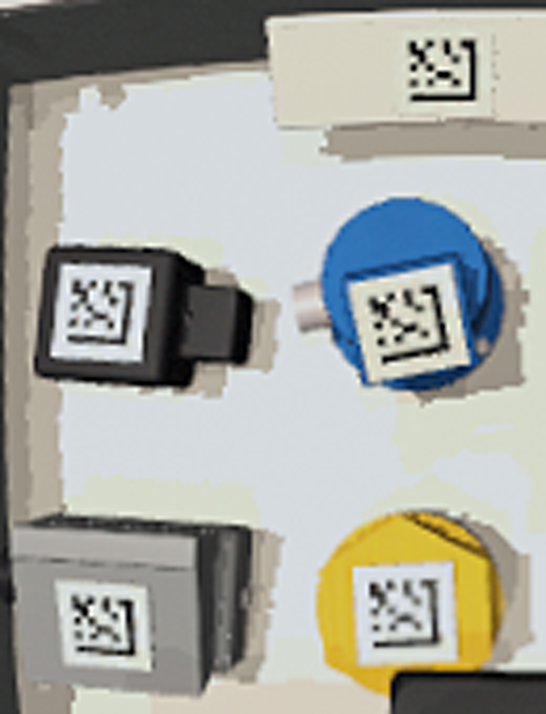

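View pics/b6.png

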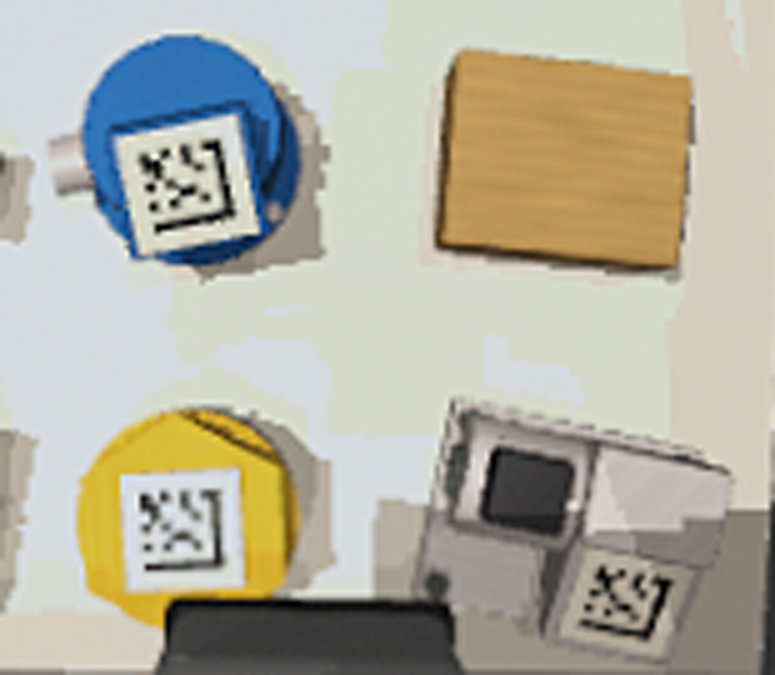

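```bash
cat >> h.py <<'E'
from scipy.optimize import least_squares
LEAN=dict(shelf=35,valve=25,encoder=15,plug=0,shell=20,coil=0); Z=dict(shelf=.121,valve=.110,encoder=.132,plug=.124,shell=.122,coil=.114)
def projw(f,P):
    c=np.load('pics/'+f+'.npz'); K=c['mtx']; q=c['orientation'].T@(np.array(P)-c['position']); r=np.hypot(q[0],q[1]); th=np.arctan2(r,q[2]); return np.array([K[0,2]+K[0,0]*th*q[0]/r,K[1,2]+K[1,1]*th*q[1]/r])
def fit(n,f,px,z=None):
    """label from 4 wrist pixels TL TR BR BL (rear-left first). returns centre, yaw, size, residual"""
    px=np.array(px,float); z=Z[n] if z is None else z; L=np.radians(LEAN[n]); c0=onz(f,*px.mean(0),z,True)
    def corners(p):
        y=np.radians(p[2]); ex=np.array([np.cos(y)*np.cos(L),np.sin(y)*np.cos(L),np.sin(L)]); ey=np.array([-np.sin(y),np.cos(y),0]); c=np.array([p[0],p[1],z])
        return [c+p[3]/2*(a*ex+b*ey) for a,b in((1,1),(1,-1),(-1,-1),(-1,1))]
    s=least_squares(lambda p:np.ravel([projw(f,q) for q in corners(p)]-px),[c0[0],c0[1],0,.03],x_scale=[.01,.01,5,.01])
    print(n,'xy',s.x[:2].round(4),'yaw',s.x[2].round(1),'size',s.x[3].round(4),'rms px',np.sqrt((s.fun**2).mean()).round(2)); return s.x
def scan(n,xy,yaw,toolyaw=None,d=.08,grip=.098):
    """tool pose with the window d off the label, square; toolyaw is the label yaw unless level"""
    R=down(yaw if toolyaw is None else toolyaw,LEAN[n]); return np.array([*xy,Z[n]])-R[:,2]*(d+grip+.0467),R
E
python3 - <<'E'
from h import *
A=lambda q:[(135+x/4.2,10+y/4.2) for x,y in q]
B=lambda q:[(195+x/5,50+y/5) for x,y in q]
fit('shelf','w6',A([(408,38),(475,38),(473,100),(408,98)]))
fit('coil','w6',A([(60,265),(155,265),(148,362),(52,358)]))
fit('encoder','w6',A([(347,282),(450,265),(470,368),(368,384)]))
fit('plug','w6',A([(355,567),(453,560),(460,660),(360,666)]))
fit('shell','w6',A([(62,583),(156,587),(152,672),(58,664)]))
fit('valve','w6',B([(597,565),(672,575),(655,640),(582,628)]))
p,R=scan('shelf',(.692,.085),-2.8);print(p,R);go(p,R)
E
```

```text
shelf xy [0.6912 0.0854] yaw -5.0 size 0.0228 rms px 0.12
coil xy [0.6157 0.2096] yaw -7.7 size 0.0355 rms px 0.33
encoder xy [0.5991 0.0995] yaw 6.6 size 0.0349 rms px 0.31
plug xy [0.5013 0.1059] yaw 0.4 size 0.0344 rms px 0.17
shell xy [0.5028 0.2144] yaw -11.0 size 0.0349 rms px 0.83
valve xy [ 0.472  -0.0256] yaw -9.1 size 0.0237 rms px 0.21
[0.56327124 0.09129589 0.30506346] [[ 0.81817409 -0.04884977  0.57289166]
 [-0.04001539 -0.99880614 -0.02801908]
 [ 0.57357644  0.         -0.81915204]]
shift in old axes [ 0.0727 -0.0236  0.1507] in new axes [-0.0271 -0.0236  0.1651] rot/180 [-0.      0.1949  0.0005] deg 35.09 t 12.42
```

```bash
python3 -m creep '{"delta_rot":[[0,0.0325,0],[0,0.0325,0],[0,0.0325,0],[0,0.0325,0],[0,0.0325,0],[0,0.0325,0],[0,0,0],[0,0,0],[0,0,0],[0,0,0],[0,0,0],[0,0,0]],"delta_pos":[[0,0,0],[0,0,0],[-0.007,-0.006,0],[-0.007,-0.006,0],[-0.007,-0.006,0],[-0.006,-0.006,0],[0,0,0.033],[0,0,0.033],[0,0,0.033],[0,0,0.033],[0,0,0.02],[0,0,0.01]],"fingers":[-1,-1,-1,-1,-1,-1,-1,-1,-1,-1,-1,-1]}' 45
python3 -m creep '{"delta_rot":[[0,0,0],[0,0,0],[0,0,0]],"delta_pos":[[0,0,0],[0,0,0],[0,0,0]],"fingers":[-1,-1,-1]}'
python3 -c "
from h import *
p,R=scan('shelf',(.692,.085),-2.8);go(p,R)
snap('wrist','w7');snap('scene','s7');crop('s7',220,100,360,240,'s7d',5)"
```

```text
clock: 13.42
tcp_pos: [0.5427, 0.0813, 0.3151]
eef_rot: [[0.878, -0.056, 0.475], [-0.044, -0.998, -0.036], [0.476, 0.011, -0.879]]
contact_force: [-0.8, -0.6, -1.8]
finger_gap: 0.0297
clock: 13.67
tcp_pos: [0.5429, 0.0834, 0.3188]
eef_rot: [[0.876, -0.053, 0.479], [-0.041, -0.999, -0.036], [0.481, 0.012, -0.877]]
contact_force: [0.1, 0.0, -2.6]
finger_gap: 0.0298
shift in old axes [ 0.0109 -0.0091  0.0216] in new axes [ 0.0085 -0.0089  0.0227] rot/180 [0.004  0.0349 0.0008] deg 6.32 t 13.67
```

View pics/w7.png

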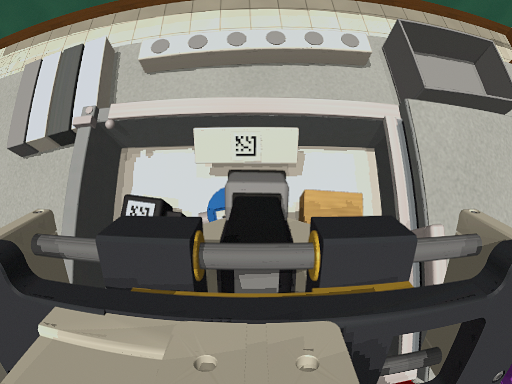

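View pics/s7d.png

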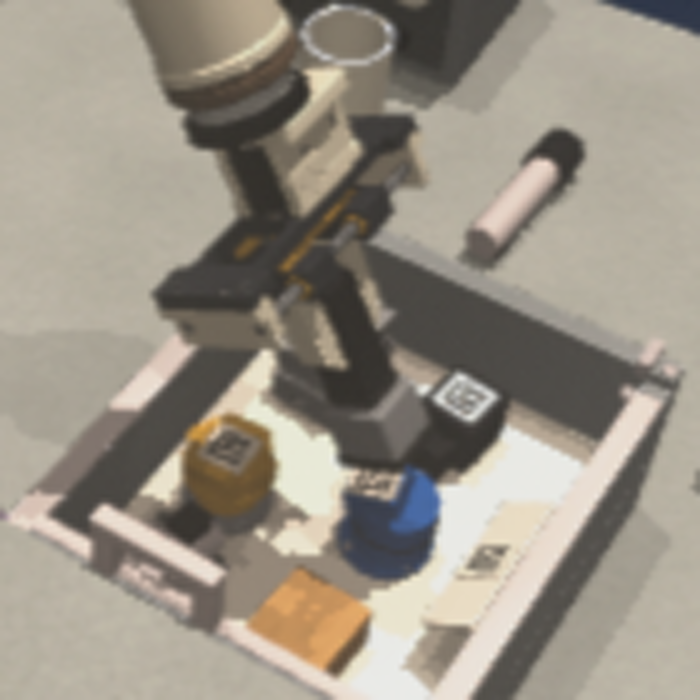

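```bash
python3 -m creep '{"delta_rot":[[0.004,0.0117,0],[0,0.0117,0],[0,0.0117,0],[0,0,0],[0,0,0],[0,0,0],[0,0,0],[0,0,0]],"delta_pos":[[0,0,0],[0,0,0],[0,0,0],[0.0045,-0.0045,0],[0.004,-0.0045,0.006],[0,0,0.009],[0,0,0.008],[0,0,0]],"fingers":[-1,-1,-1,-1,-1,-1,-1,-1]}' 45
python3 -m creep '{"delta_rot":[[0,0,0],[0,0,0]],"delta_pos":[[0,0,0],[0,0,0]],"fingers":[-1,-1]}'
python3 -c "
from h import *
p,R=scan('shelf',(.692,.085),-2.8);go(p,R);print(manip.read_state()['joint_pos'])
snap('wrist','w8');crop('w8',170,90,330,210,'w8c',5)"
```

```text
clock: 14.43
tcp_pos: [0.5611, 0.0922, 0.3079]
eef_rot: [[0.818, -0.045, 0.574], [-0.036, -0.999, -0.028], [0.574, 0.002, -0.819]]
contact_force: [-0.8, 0.1, -2.7]
finger_gap: 0.0299
clock: 14.6
tcp_pos: [0.5607, 0.0934, 0.3085]
eef_rot: [[0.818, -0.044, 0.574], [-0.035, -0.999, -0.026], [0.575, 0.001, -0.818]]
contact_force: [0.3, 0.3, -2.9]
finger_gap: 0.0299
shift in old axes [0.0002 0.002  0.0043] in new axes [0.0002 0.002  0.0043] rot/180 [-0.0008 -0.0004  0.0015] deg 0.32 t 14.6
[  15.9007918     6.12875825  -35.86203375  124.10668682   43.03945221
   23.24106683 -147.13897604]
```

View pics/w8c.png

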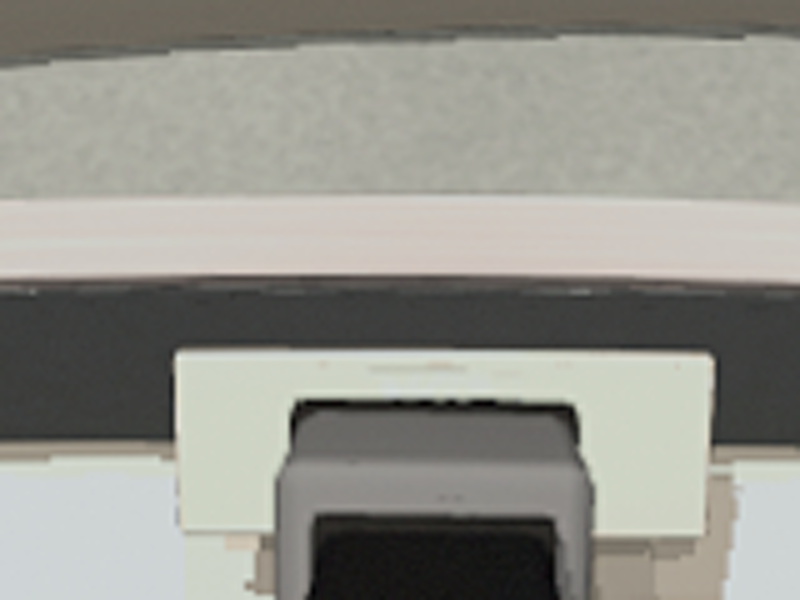

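```bash
python3 -m creep '{"delta_rot":[[0,0,0.02],[0,0,0.02],[0,0,0],[0,0,0],[0,0,0],[0,0,0],[0,0,0],[0,0,0],[0,0,0],[0,0,0],[0,0,0],[0,0,0]],"delta_pos":[[0,0.002,0.002],[0,0,0.002],[0,0,0],[0,0,0],[0,0,0],[0,0,0],[0,0,0],[0,0,0],[0,0,0],[0,0,0],[0,0,0],[0,0,0]],"fingers":[-1,-1,-1,-1,-1,-1,-1,-1,-1,-1,-1,-1]}' 45
python3 -c "
from h import *
p,R=scan('shelf',(.692,.085),-2.8);go(p,R);print(manip.read_state()['joint_pos'])"
python3 -m creep '{"delta_rot":[[0,0,0],[0,0,0],[0,0,0],[0,0,0],[0,0,0],[0,0,0],[0,0,0],[0,0,0],[0,0,0],[0,0,0],[0,0,0],[0,0,0]],"delta_pos":[[0,0,0],[0,0,0],[0,0,0],[0,0,0],[0,0,0],[0,0,0],[0,0,0],[0,0,0],[0,0,0],[0,0,0],[0,0,0],[0,0,0]],"fingers":[-1,-1,-1,-1,-1,-1,-1,-1,-1,-1,-1,-1]}'
python3 -c "
from h import *
p,R=scan('shelf',(.692,.085),-2.8);go(p,R);print(manip.read_state()['joint_pos'])
snap('scene','s9');crop('s9',220,100,360,240,'s9d',5);crop('s9',290,150,370,250,'s9e',6)
snap('top','t9');crop('t9',180,120,400,240,'t9c',3.6)"
```

```text
clock: 15.65
tcp_pos: [0.5617, 0.0904, 0.304]
eef_rot: [[0.816, -0.096, 0.57], [-0.097, -0.995, -0.029], [0.57, -0.032, -0.821]]
contact_force: [-0.4, 0.2, -2.8]
finger_gap: 0.03
shift in old axes [ 0.0018 -0.0011  0.    ] in new axes [ 0.0019 -0.0009  0.    ] rot/180 [ 0.0003  0.0012 -0.0181] deg 3.27 t 15.65
[  -1.44695257    5.36973911  -17.3103797   124.62379606   38.97858004
   21.69606303 -147.22513907]
clock: 16.65
tcp_pos: [0.5617, 0.0905, 0.304]
eef_rot: [[0.816, -0.096, 0.57], [-0.097, -0.995, -0.029], [0.57, -0.032, -0.821]]
contact_force: [-0.8, -0.2, -2.2]
finger_gap: 0.0297
shift in old axes [ 0.0018 -0.001   0.    ] in new axes [ 0.0019 -0.0009  0.    ] rot/180 [ 0.0003  0.0012 -0.0181] deg 3.26 t 16.65
[  -1.46717368    5.36728135  -17.2958334   124.62390821   38.97554596
   21.69774627 -147.22261254]
```

View pics/s9d.png

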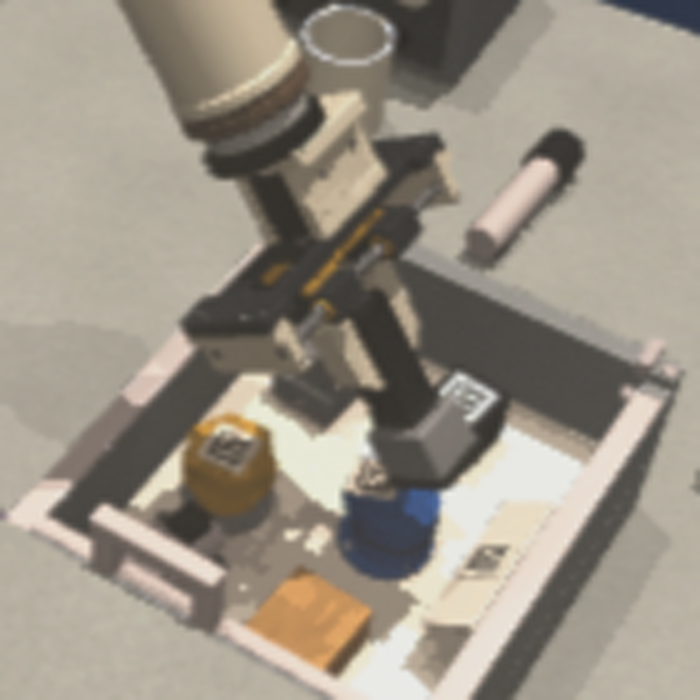

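View pics/t9c.png

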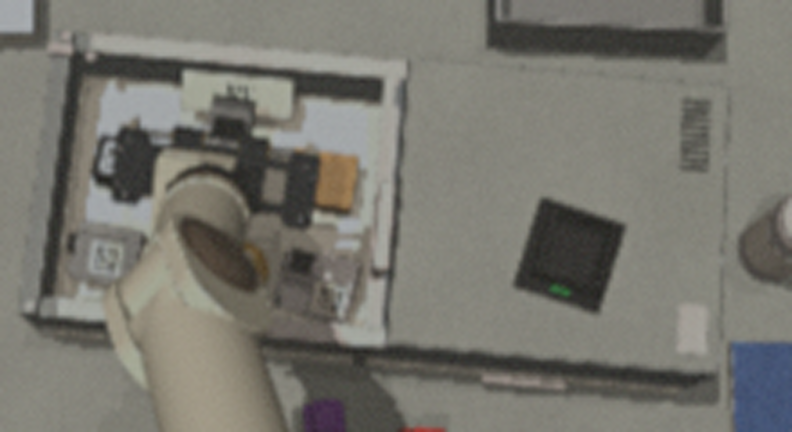

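```bash
python3 -m creep '{"delta_rot":[[0,0,0],[0,0,0],[0,0,0],[0,0,0],[0,0,0],[0,0,0],[0,0,0],[0,0,0],[0,0,0],[0,0,0],[0,0,0],[0,0,0]],"delta_pos":[[0,0,0],[0,0,0],[0,0,0],[0,0,0],[0,0,0],[0,0,0],[0,0,0],[0,0,0],[0,0,0],[0,0,0],[0,0,0],[0,0,0]],"fingers":[-1,-1,-1,-1,-1,-1,-1,-1,-1,-1,-1,-1]}'
python3 -m creep '{"delta_rot":[[0,0,0],[0,0,0],[0,0,0],[0,0,0],[0,0,0.03],[0,0,0.03],[0,0,0],[0,0,0]],"delta_pos":[[0,0,-0.01],[0,0,-0.03],[0,0,-0.035],[0,0,-0.03],[0,0,0],[0,0,0],[0,0,0],[0,0,0]],"fingers":[-1,-1,-1,-1,-1,-1,-1,-1]}'
python3 -c "
from h import *
p,R=scan('valve',(.472,-.0256),-9.1);go(p,R,.06);print(manip.read_state()['joint_pos'])"
```

```text
clock: 17.75
tcp_pos: [0.5617, 0.0905, 0.304]
eef_rot: [[0.816, -0.096, 0.57], [-0.097, -0.995, -0.029], [0.57, -0.032, -0.821]]
contact_force: [-0.4, 0.1, -3.0]
finger_gap: 0.0301
clock: 18.42
tcp_pos: [0.5016, 0.0933, 0.3902]
eef_rot: [[0.784, -0.245, 0.57], [-0.279, -0.96, -0.029], [0.554, -0.136, -0.821]]
contact_force: [-0.0, -0.3, -2.6]
finger_gap: 0.0299
shift in old axes [-0.1009  0.1353 -0.0635] in new axes [-0.1279  0.1221 -0.0352] rot/180 [-0.0236 -0.0519 -0.0467] deg 13.26 t 18.42
[   1.04647588   -8.22459319  -20.24682645  124.60076321   18.92991105
   32.03830499 -139.87038871]
```

```bash
cat >> h.py <<'E'
def goscan(n,xy,yaw,roll=0,off=0,d=.08,grip=.098):
    from scipy.spatial.transform import Rotation as Ro
    p,R=scan(n,xy,yaw,d=d,grip=grip); R=R@Ro.from_euler('z',roll,degrees=True).as_matrix(); print(n,(p-off*R[:,2]).round(4)); go(p,R,off); print('j',manip.read_state()['joint_pos'].round(1))
E
python3 -c "
from h import *
goscan('valve',(.472,-.0256),-9.1,10,.03)"
```

```text
valve [ 0.3657 -0.0086  0.3408]
shift in old axes [-0.1055  0.1379 -0.0339] in new axes [-0.1047  0.1425 -0.0052] rot/180 [-0.028  -0.0496  0.0087] deg 10.37 t 18.42
j [   1.    -8.2  -20.2  124.6   18.9   32.  -139.9]
```

```bash
python3 -m creep '{"delta_rot":[[-0.0093,-0.0165,0.003],[-0.0093,-0.0165,0.003],[-0.0094,-0.0166,0.003],[0,0,0],[0,0,0],[0,0,0],[0,0,0],[0,0,0],[0,0,0]],"delta_pos":[[0,0,0],[0,0,0],[0,0,0],[-0.021,0.0285,-0.001],[-0.021,0.0285,-0.001],[-0.021,0.0285,-0.001],[-0.021,0.0285,-0.001],[-0.021,0.0285,-0.001],[0,0,0]],"fingers":[-1,-1,-1,-1,-1,-1,-1,-1,-1]}'
python3 -m creep '{"delta_rot":[[0,0,0],[0,0,0]],"delta_pos":[[0,0,0],[0,0,0]],"fingers":[-1,-1]}'
python3 -c "
from h import *
goscan('valve',(.472,-.0256),-9.1,10,.0)
snap('scene','s10');snap('wrist','w10');crop('s10',180,100,360,250,'s10d',4)"
```

```text
clock: 19.17
tcp_pos: [0.3767, -0.0103, 0.3265]
eef_rot: [[0.861, -0.318, 0.397], [-0.317, -0.946, -0.07], [0.398, -0.065, -0.915]]
contact_force: [-1.4, -0.3, -1.8]
finger_gap: 0.0299
clock: 19.33
tcp_pos: [0.3825, -0.0067, 0.3325]
eef_rot: [[0.857, -0.314, 0.409], [-0.315, -0.947, -0.068], [0.408, -0.071, -0.91]]
contact_force: [0.2, 0.3, -1.6]
finger_gap: 0.0296
valve [ 0.3782 -0.0106  0.3136]
shift in old axes [-0.0101  0.0063  0.0156] in new axes [-0.0102  0.0064  0.0155] rot/180 [ 0.0012  0.0028 -0.0006] deg 0.55 t 19.33
j [   3.   -17.5   -9.5  135.9    6.1   37.9 -119.9]
```

View pics/s10d.png

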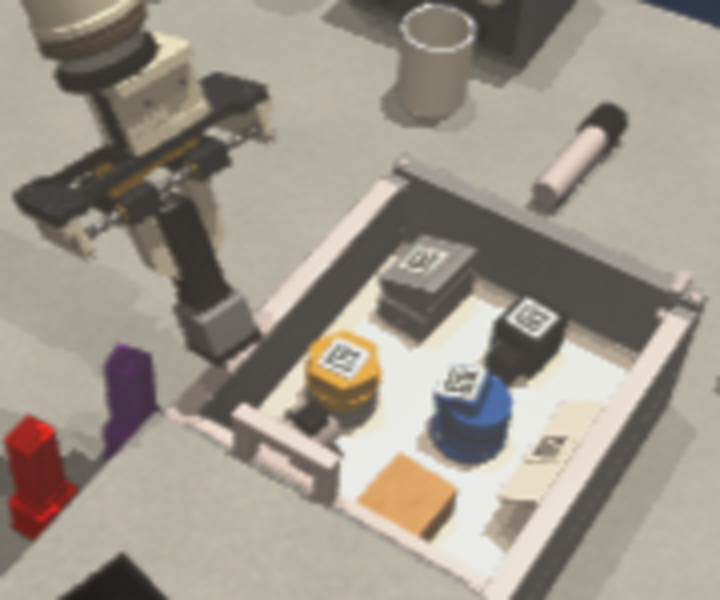

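View pics/w10.png

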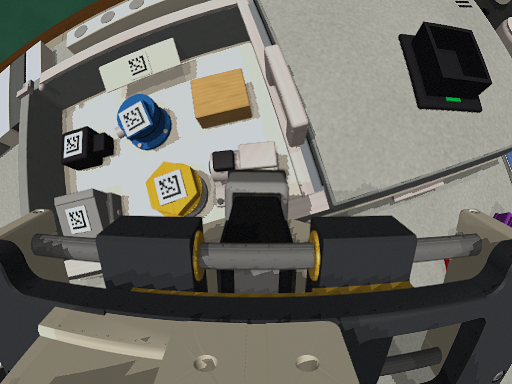

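```bash
python3 -m creep '{"delta_rot":[[0,0,0],[0,0,0],[0,0,0],[0,0,0],[0,0,0],[0,0,0]],"delta_pos":[[0,0.003,0.006],[0,0.003,0.006],[-0.003,0,0.004],[-0.004,0,0],[-0.003,0,0],[0,0,0]],"fingers":[-1,-1,-1,-1,-1,-1]}'
python3 -m creep '{"delta_rot":[[0,0,0],[0,0,0]],"delta_pos":[[0,0,0],[0,0,0]],"fingers":[-1,-1]}'
python3 -c "
from h import *
goscan('valve',(.472,-.0256),-9.1,10,.0)"
```

```text
clock: 19.93
tcp_pos: [0.3769, -0.0104, 0.3122]
eef_rot: [[0.857, -0.316, 0.406], [-0.316, -0.946, -0.068], [0.406, -0.07, -0.911]]
contact_force: [-0.4, 0.9, -3.1]
finger_gap: 0.0299
clock: 20.1
tcp_pos: [0.3779, -0.0105, 0.3132]
eef_rot: [[0.856, -0.316, 0.408], [-0.316, -0.946, -0.068], [0.408, -0.071, -0.91]]
contact_force: [-0.3, 0.2, -2.3]
finger_gap: 0.0299
valve [ 0.3782 -0.0106  0.3136]
shift in old axes [ 0.0004 -0.     -0.0003] in new axes [ 0.0004 -0.     -0.0003] rot/180 [ 0.0013  0.0028 -0.0011] deg 0.59 t 20.1
j [   3.8  -16.5   -9.8  138.     6.3   34.8 -119.9]
```

Right on target. I hold for more than two seconds.

```bash
for i in 1; do python3 -m creep '{"delta_rot":[[0,0,0],[0,0,0],[0,0,0],[0,0,0],[0,0,0],[0,0,0],[0,0,0],[0,0,0],[0,0,0],[0,0,0],[0,0,0],[0,0,0]],"delta_pos":[[0,0,0],[0,0,0],[0,0,0],[0,0,0],[0,0,0],[0,0,0],[0,0,0],[0,0,0],[0,0,0],[0,0,0],[0,0,0],[0,0,0]],"fingers":[-1,-1,-1,-1,-1,-1,-1,-1,-1,-1,-1,-1]}'; done
python3 -m creep '{"delta_rot":[[0,0,0],[0,0,0],[0,0,0],[0,0,0],[0,0,0],[0,0,0],[0,0,0],[0,0,0],[0,0,0],[0,0,0],[0,0,0],[0,0,0]],"delta_pos":[[0,0,0],[0,0,0],[0,0,0],[0,0,0],[0,0,0],[0,0,0],[0,0,0],[0,0,0],[0,0,0],[0,0,0],[0,0,0],[0,0,0]],"fingers":[-1,-1,-1,-1,-1,-1,-1,-1,-1,-1,-1,-1]}'
python3 -m creep '{"delta_rot":[[0,0,0],[0,0,0],[0,0,0],[0,0,0]],"delta_pos":[[0,0,0],[0,0,0],[0,0,0],[0,0,0]],"fingers":[-1,-1,-1,-1]}'
python3 -c "
from h import *
goscan('valve',(.472,-.0256),-9.1,10,.0)
goscan('encoder',(.5991,.0995),6.6,20,.05)
snap('scene','s11');snap('wrist','w11');snap('top','t11');crop('s11',180,100,360,250,'s11d',4)"
```

```text
clock: 21.1
tcp_pos: [0.3778, -0.0106, 0.3129]
eef_rot: [[0.857, -0.316, 0.408], [-0.317, -0.946, -0.068], [0.407, -0.071, -0.911]]
contact_force: [-0.5, 0.5, -2.7]
finger_gap: 0.0301
clock: 22.1
tcp_pos: [0.3778, -0.0106, 0.3129]
eef_rot: [[0.857, -0.316, 0.408], [-0.317, -0.946, -0.068], [0.407, -0.071, -0.911]]
contact_force: [-0.5, -0.4, -2.2]
finger_gap: 0.0302
clock: 22.43
tcp_pos: [0.3778, -0.0106, 0.3129]
eef_rot: [[0.857, -0.316, 0.408], [-0.317, -0.946, -0.068], [0.407, -0.071, -0.911]]
contact_force: [0.5, 0.5, -1.6]
finger_gap: 0.0297
valve [ 0.3782 -0.0106  0.3136]
shift in old axes [ 0.0007 -0.0002 -0.0005] in new axes [ 0.0007 -0.0002 -0.0005] rot/180 [ 0.0014  0.0031 -0.0011] deg 0.64 t 22.43
j [   3.8  -16.5   -9.8  138.1    6.3   34.8 -119.9]
encoder [0.5285 0.0913 0.3973]
shift in old axes [ 0.1312 -0.15   -0.0224] in new axes [ 0.1384 -0.1396 -0.0398] rot/180 [ 0.0156 -0.0578 -0.028 ] deg 11.9 t 22.43
j [   3.8  -16.5   -9.8  138.1    6.3   34.8 -119.9]
```

View pics/s11d.png

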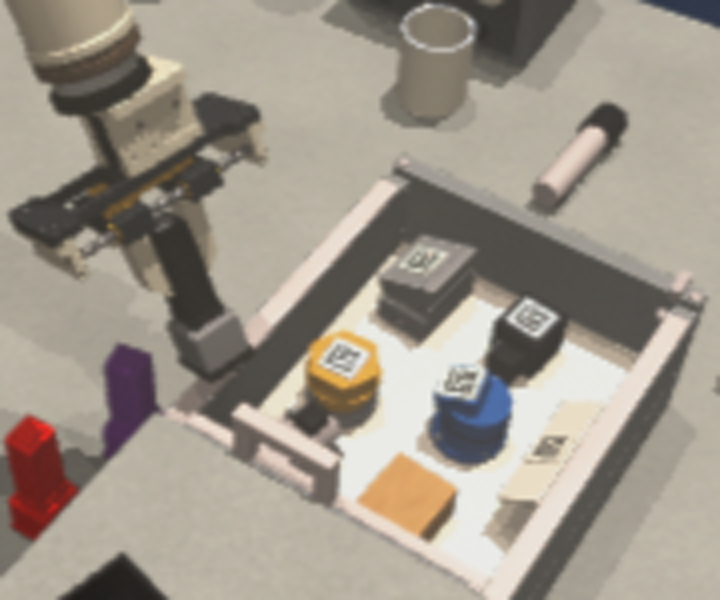

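View pics/w11.png

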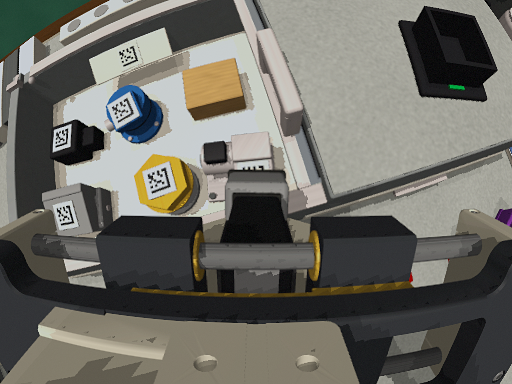

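```bash
python3 -c "
from h import *
for f in('w6','w10','w11'):
  print(f,projw(f,(.472,-.0256,.110)), 'enc',projw(f,(.5991,.0995,.132)),'plug',projw(f,(.5013,.1059,.124)))
crop('w11',190,120,310,220,'w11c',6)
s=manip.read_state();print(projw('w11',s['tcp_pos']+s['eef_rot'][:,2]*.1447))"
```

```text
w6 [320.31654452 170.50746659] enc [232.25812297  87.34499887] plug [231.84354197 156.07241534]
w10 [261.56343268 183.64676225] enc [133.96290324 119.15644657] plug [147.28844187 194.5023467 ]
w11 [255.23108373 176.61585296] enc [122.9669767  110.62703727] plug [135.65103799 188.55520114]
[256.38102625 199.20899658]
```

View pics/w11c.png

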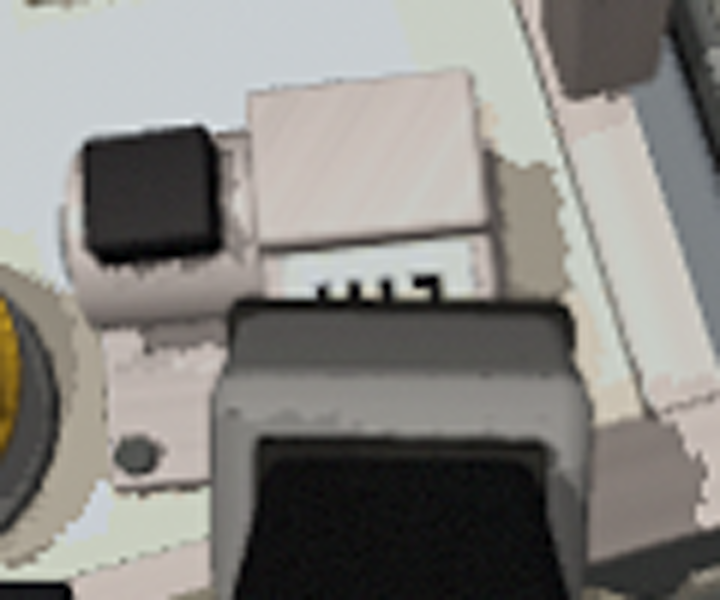

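Valve label check: the visible top of the label sits centred above the head, so the valve read stands. The plug has been knocked, though. It appears at (162,180) where (136,189) was predicted, so I'll re-measure it. Next is the encoder.

```bash
python3 -m creep '{"delta_rot":[[0,0,0],[0,0,0],[0.0078,-0.0289,-0.014],[0.0078,-0.0289,-0.014],[0,0,0],[0,0,0],[0,0,0],[0,0,0],[0,0,0],[0,0,0],[0,0,0]],"delta_pos":[[0,0,-0.02],[0,0,-0.02],[0,0,0],[0,0,0],[0.0277,-0.0279,0],[0.0277,-0.0279,0],[0.0277,-0.0279,0],[0.0277,-0.0279,0],[0.0277,-0.0279,0],[0,0,0],[0,0,0]],"fingers":[-1,-1,-1,-1,-1,-1,-1,-1,-1,-1,-1]}'
python3 -c "
from h import *
goscan('encoder',(.5991,.0995),6.6,20,0)
snap('scene','s12');snap('wrist','w12');crop('w12',80,20,300,200,'w12c',3.6);crop('s12',220,130,360,250,'s12d',5)"
```

```text
clock: 23.5
tcp_pos: [0.5456, 0.0977, 0.3819]
eef_rot: [[0.944, -0.221, 0.243], [-0.234, -0.972, 0.029], [0.23, -0.084, -0.969]]
contact_force: [-1.4, -0.2, -2.7]
finger_gap: 0.0301
encoder [0.5413 0.0928 0.349 ]
shift in old axes [-0.0105  0.0084  0.0307] in new axes [-0.0109  0.0086  0.0305] rot/180 [0.0014 0.0043 0.0002] deg 0.81 t 23.5
j [  -6.3    5.4   -8.1  107.     3.2   53.6 -119.2]
```

View pics/w12.png

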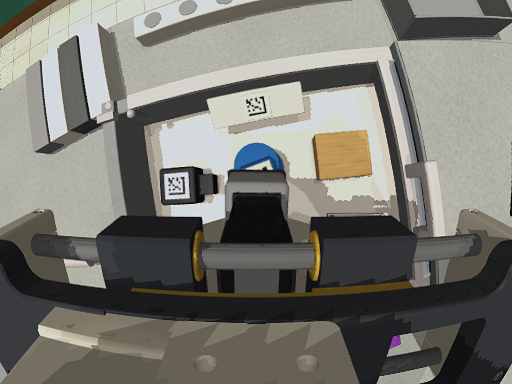

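View pics/s12d.png

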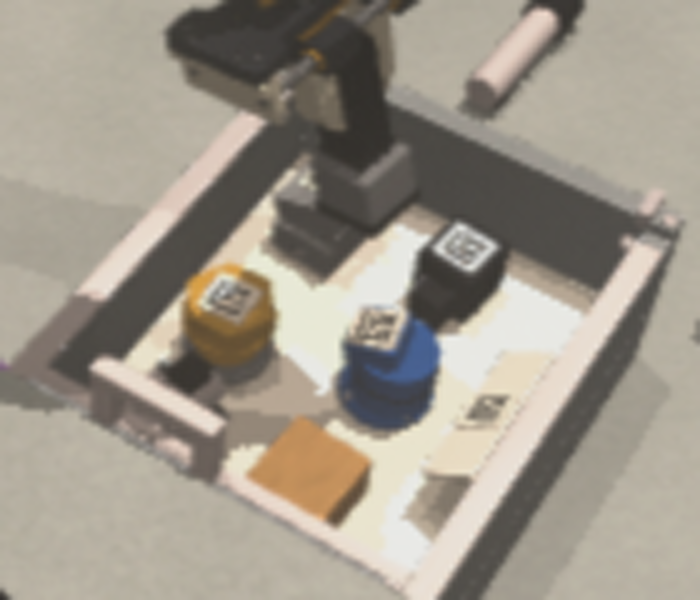

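The encoder label in the scene view, crop (377,328), is unchanged. I settle and hold.

```bash
python3 -m creep '{"delta_rot":[[0.0014,0.0043,0],[0,0,0],[0,0,0],[0,0,0],[0,0,0],[0,0,0],[0,0,0]],"delta_pos":[[-0.0055,0.0043,0],[-0.0054,0.0043,0.01],[0,0,0.01],[0,0,0.008],[0,0,0.0025],[0,0,0],[0,0,0]],"fingers":[-1,-1,-1,-1,-1,-1,-1]}'
python3 -c "
from h import *
goscan('encoder',(.5991,.0995),6.6,20,0)"
python3 -m creep '{"delta_rot":[[0,0,0],[0,0,0],[0,0,0],[0,0,0],[0,0,0],[0,0,0],[0,0,0],[0,0,0],[0,0,0],[0,0,0],[0,0,0],[0,0,0]],"delta_pos":[[0,0,0],[0,0,0],[0,0,0],[0,0,0],[0,0,0],[0,0,0],[0,0,0],[0,0,0],[0,0,0],[0,0,0],[0,0,0],[0,0,0]],"fingers":[-1,-1,-1,-1,-1,-1,-1,-1,-1,-1,-1,-1]}'
python3 -c "
from h import *
goscan('encoder',(.5991,.0995),6.6,20,0)
snap('scene','s13');crop('s13',220,110,360,230,'s13d',5);snap('wrist','w13');crop('w13',190,110,310,220,'w13c',5)"
```

```text
clock: 24.18
tcp_pos: [0.5401, 0.0911, 0.3496]
eef_rot: [[0.94, -0.222, 0.257], [-0.237, -0.971, 0.029], [0.244, -0.088, -0.966]]
contact_force: [0.6, 0.3, -3.0]
finger_gap: 0.0297
encoder [0.5413 0.0928 0.349 ]
shift in old axes [ 0.0006 -0.0019  0.0009] in new axes [ 0.0007 -0.0019  0.0009] rot/180 [ 0.0003 -0.0002 -0.0005] deg 0.11 t 24.18
j [  -6.     5.9   -7.9  110.9    3.6   48.4 -119.3]
clock: 25.18
tcp_pos: [0.5399, 0.0911, 0.3496]
eef_rot: [[0.94, -0.222, 0.258], [-0.237, -0.971, 0.029], [0.244, -0.088, -0.966]]
contact_force: [-0.1, 0.6, -3.2]
finger_gap: 0.0296
encoder [0.5413 0.0928 0.349 ]
shift in old axes [ 0.0008 -0.0019  0.001 ] in new axes [ 0.0008 -0.0019  0.001 ] rot/180 [ 0.0003 -0.0002 -0.0005] deg 0.11 t 25.18
j [  -6.     5.8   -7.9  111.     3.6   48.4 -119.3]
```

View pics/s13d.png

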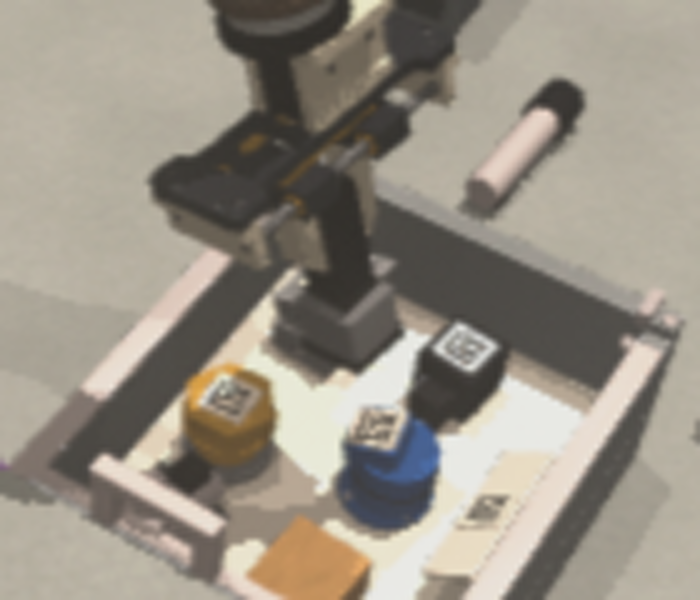

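View pics/w13c.png

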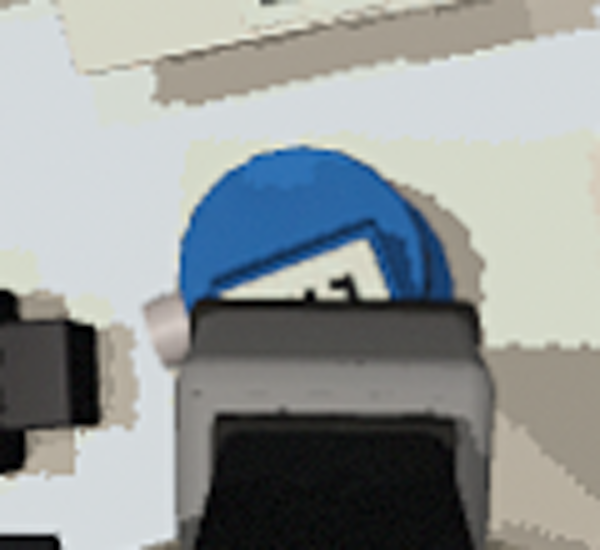

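```bash
python3 -m creep '{"delta_rot":[[0,0,0],[0,0,0],[0,0,0],[0,0,0],[0,0,0],[0,0,0],[0,0,0],[0,0,0],[0,0,0],[0,0,0],[0,0,0],[0,0,0]],"delta_pos":[[0,0,0],[0,0,0],[0,0,0],[0,0,0],[0,0,0],[0,0,0],[0,0,0],[0,0,0],[0,0,0],[0,0,0],[0,0,0],[0,0,0]],"fingers":[-1,-1,-1,-1,-1,-1,-1,-1,-1,-1,-1,-1]}'
python3 -m creep '{"delta_rot":[[0,0,0],[0,0,0],[0,0,0],[0,0,0]],"delta_pos":[[0,0,0],[0,0,0],[0,0,0],[0,0,0]],"fingers":[-1,-1,-1,-1]}'
python3 -c "
from h import *
print(onz('s12',220+232/5,130+297/5,.124),onz('w11',161,181,.124,True),'old by same',onz('s6',220+252/5,130+268/5,.124))
crop('w11',110,130,220,230,'w11d',6)
crop('w11',30,80,130,240,'w11e',3.5)
goscan('plug',(.502,.08),-10,10,.05)"
```

```text
clock: 26.28
tcp_pos: [0.5399, 0.0911, 0.3496]
eef_rot: [[0.94, -0.222, 0.258], [-0.237, -0.971, 0.029], [0.244, -0.088, -0.966]]
contact_force: [-0.3, -0.7, -2.9]
finger_gap: 0.0297
clock: 26.62
tcp_pos: [0.5399, 0.0911, 0.3496]
eef_rot: [[0.94, -0.222, 0.258], [-0.237, -0.971, 0.029], [0.244, -0.088, -0.966]]
contact_force: [-0.2, 0.0, -3.0]
finger_gap: 0.03
[0.50435574 0.07550379 0.124     ] [0.4989886  0.07380653 0.124     ] old by same [0.50333028 0.10538138 0.124     ]
plug [0.502  0.08   0.3987]
shift in old axes [-0.021   0.0149 -0.0575] in new axes [-0.0318  0.0234 -0.0491] rot/180 [-0.0328 -0.0768  0.0359] deg 16.36 t 26.62
j [  -6.     5.8   -7.9  110.9    3.6   48.4 -119.3]
```

View pics/w11d.png

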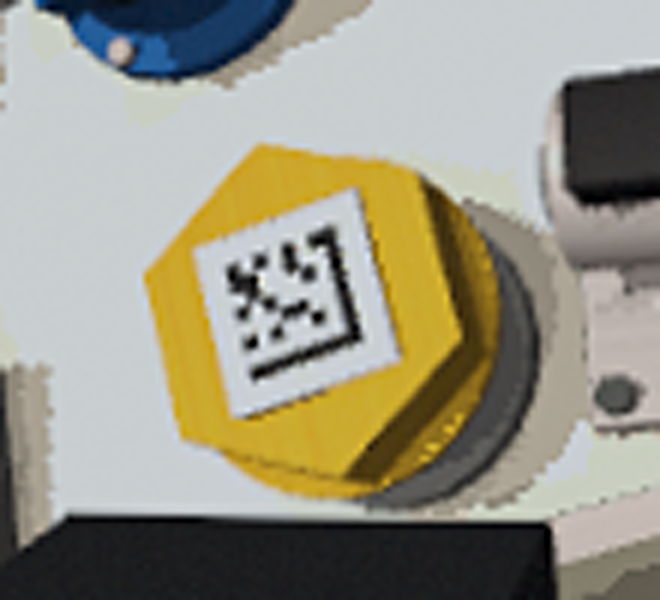

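```bash
python3 -c "
from h import *
x=fit('plug','w11',[(110+a/6,130+b/6) for a,b in[(195,246),(357,188),(403,358),(232,418)]])
goscan('plug',x[:2],x[2],25,.05)"
```

```text
plug xy [0.5006 0.0758] yaw -0.7 size 0.0343 rms px 0.23
plug [0.5006 0.0758 0.3987]
shift in old axes [-0.0214  0.0193 -0.058 ] in new axes [-0.0288  0.0309 -0.0491] rot/180 [-0.0366 -0.0752  0.0672] deg 19.31 t 26.62
j [  -6.     5.8   -7.9  110.9    3.6   48.4 -119.3]
```

```bash
python3 -m creep '{"delta_rot":[[0,0,0],[-0.0094,-0.0261,0],[-0.0094,-0.0261,0],[-0.0094,-0.0261,0],[0,0,0],[0,0,0],[0,0,0],[0,0,0]],"delta_pos":[[0,0,-0.025],[0,0,-0.025],[-0.01,0.008,0],[-0.01,0.008,0],[-0.01,0.008,0],[0,0,0],[0,0,0],[0,0,0]],"fingers":[-1,-1,-1,-1,-1,-1,-1,-1]}'
python3 -c "
from h import *
goscan('plug',(.5006,.0758),-.7,13,.0)
snap('scene','s14');snap('wrist','w14');crop('s14',220,110,360,250,'s14d',5)"
```

```text
clock: 27.28
tcp_pos: [0.4928, 0.0736, 0.3949]
eef_rot: [[0.972, -0.233, 0.002], [-0.233, -0.972, 0.001], [0.002, -0.001, -1.0]]
contact_force: [0.2, -0.1, -3.1]
finger_gap: 0.03
plug [0.5006 0.0758 0.3487]
shift in old axes [ 0.007  -0.0039  0.0462] in new axes [ 0.007  -0.0039  0.0462] rot/180 [-0.0004 -0.0006  0.0012] deg 0.25 t 27.28
j [  -4.9    6.2   -7.2  103.2    0.8   70.5 -115.9]
```

View pics/s14d.png

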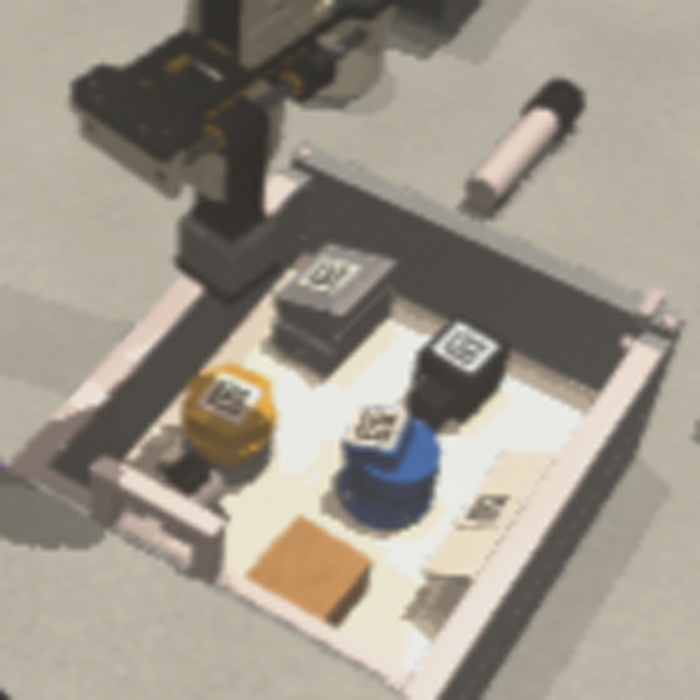

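View pics/w14.png

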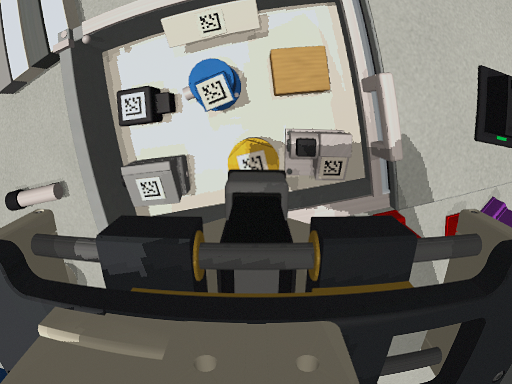

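```bash
python3 -m creep '{"delta_rot":[[0,0,0],[0,0,0],[0,0,0],[0,0,0],[0,0,0],[0,0,0]],"delta_pos":[[0.004,-0.002,0.01],[0.0035,-0.0015,0.015],[0,0,0.013],[0,0,0.008],[0,0,0],[0,0,0]],"fingers":[-1,-1,-1,-1,-1,-1]}'
python3 -c "
from h import *
goscan('plug',(.501,.0758),-.7,13,.0)"
python3 -m creep '{"delta_rot":[[0,0,0],[0,0,0],[0,0,0],[0,0,0],[0,0,0],[0,0,0],[0,0,0],[0,0,0],[0,0,0],[0,0,0],[0,0,0],[0,0,0]],"delta_pos":[[0,0,0],[0,0,0],[0,0,0],[0,0,0],[0,0,0],[0,0,0],[0,0,0],[0,0,0],[0,0,0],[0,0,0],[0,0,0],[0,0,0]],"fingers":[-1,-1,-1,-1,-1,-1,-1,-1,-1,-1,-1,-1]}'
python3 -c "
from h import *
goscan('plug',(.501,.0758),-.7,13,.0)
snap('scene','s15');snap('wrist','w15');crop('s15',220,110,360,250,'s15d',5);crop('w15',190,110,310,220,'w15c',5)
crop('w14',110,50,230,220,'w14c',4)"
```

```text
clock: 27.88
tcp_pos: [0.5005, 0.0751, 0.3482]
eef_rot: [[0.972, -0.233, -0.001], [-0.233, -0.972, 0.0], [-0.001, -0.0, -1.0]]
contact_force: [0.4, 0.3, -1.3]
finger_gap: 0.03
plug [0.501  0.0758 0.3487]
shift in old axes [ 0.0004 -0.0008 -0.0005] in new axes [ 0.0004 -0.0008 -0.0005] rot/180 [-0.      0.0002  0.0012] deg 0.22 t 27.88
j [  -5.1    9.2   -7.2  105.9    1.3   65.  -116.3]
clock: 28.88
tcp_pos: [0.5006, 0.075, 0.3487]
eef_rot: [[0.972, -0.233, 0.001], [-0.233, -0.972, 0.0], [0.001, -0.0, -1.0]]
contact_force: [-0.2, -0.0, -1.5]
finger_gap: 0.0302
plug [0.501  0.0758 0.3487]
shift in old axes [ 0.0002 -0.0009 -0.    ] in new axes [ 0.0002 -0.0009 -0.    ] rot/180 [-0.0002 -0.0002  0.0011] deg 0.2 t 28.88
j [  -5.1    9.2   -7.2  105.9    1.3   65.  -116.3]
```

View pics/s15d.png

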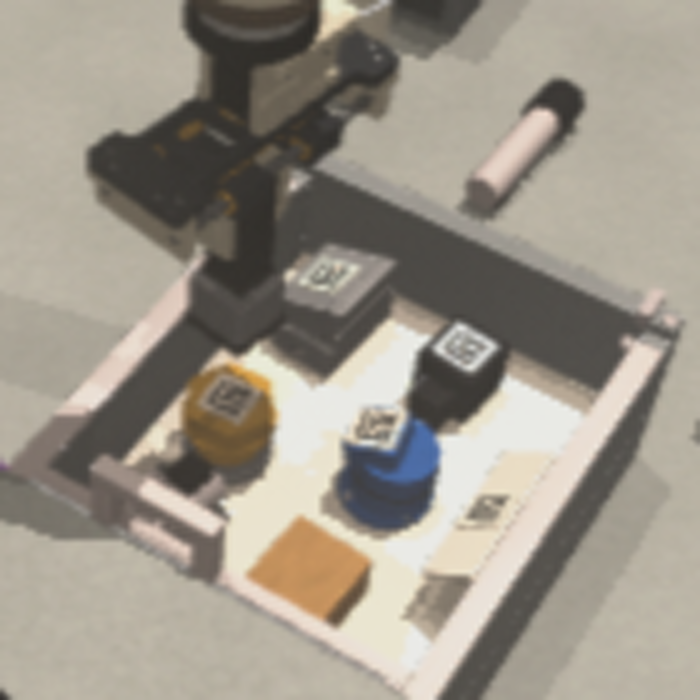

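View pics/w15c.png

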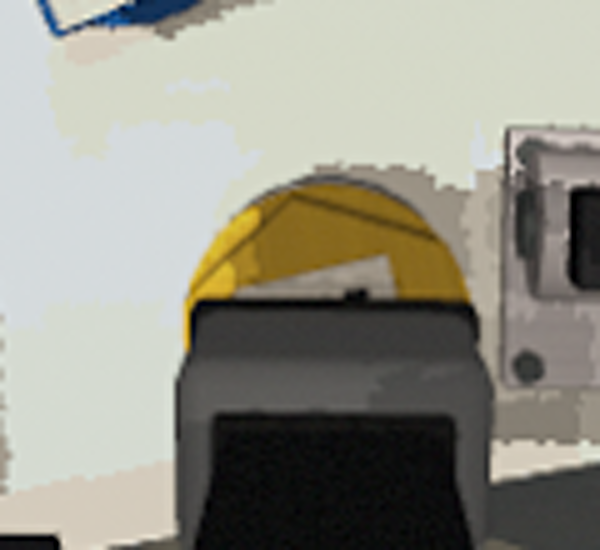

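View pics/w14c.png

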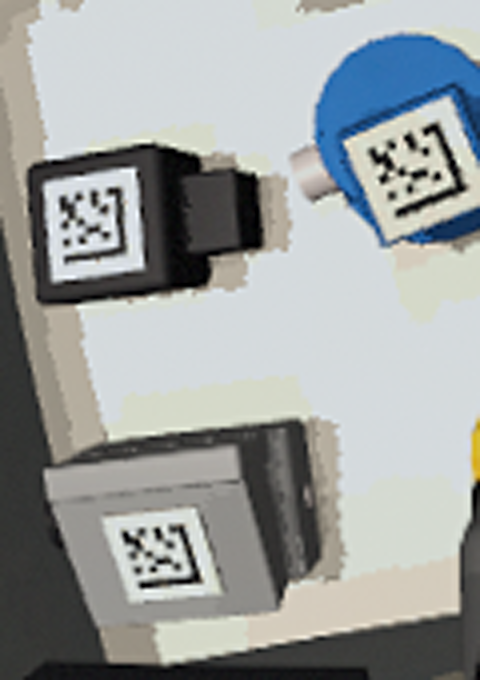

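```bash
python3 -m creep '{"delta_rot":[[0,0,0],[0,0,0],[0,0,0],[0,0,0],[0,0,0],[0,0,0],[0,0,0],[0,0,0],[0,0,0],[0,0,0],[0,0,0],[0,0,0]],"delta_pos":[[0,0,0],[0,0,0],[0,0,0],[0,0,0],[0,0,0],[0,0,0],[0,0,0],[0,0,0],[0,0,0],[0,0,0],[0,0,0],[0,0,0]],"fingers":[-1,-1,-1,-1,-1,-1,-1,-1,-1,-1,-1,-1]}'
python3 -m creep '{"delta_rot":[[0,0,0],[0,0,0],[0,0,0],[0,0,0]],"delta_pos":[[0,0,0],[0,0,0],[0,0,0],[0,0,0]],"fingers":[-1,-1,-1,-1]}'
python3 -c "
from h import *
F=lambda n,q:fit(n,'w14',[(110+a/4,50+b/4) for a,b in q])
F('shell',[(104,520),(208,505),(218,592),(125,606)]);F('coil',[(42,182),(136,168),(145,272),(50,285)])
goscan('shell',(.5033,.214),-11,3,.04)"
```

```text
clock: 29.98
tcp_pos: [0.5006, 0.075, 0.3487]
eef_rot: [[0.972, -0.233, 0.001], [-0.233, -0.972, 0.0], [0.001, -0.001, -1.0]]
contact_force: [0.2, 0.3, -3.4]
finger_gap: 0.0296
clock: 30.32
tcp_pos: [0.5006, 0.075, 0.3487]
eef_rot: [[0.972, -0.233, 0.001], [-0.233, -0.972, 0.0], [0.001, -0.001, -1.0]]
contact_force: [0.2, -0.2, -1.8]
finger_gap: 0.0301
shell xy [0.503 0.215] yaw -10.3 size 0.0349 rms px 1.2
coil xy [0.6153 0.2113] yaw -10.1 size 0.0349 rms px 0.12
shell [0.4144 0.2313 0.3707]
shift in old axes [-0.1203 -0.1318 -0.022 ] in new axes [-0.107  -0.1315 -0.0598] rot/180 [0.0052 0.1108 0.0027] deg 19.97 t 30.32
j [  -5.1    9.2   -7.2  105.9    1.3   65.  -116.3]
```

```bash
python3 - <<'E'
from h import *
q6=[(135+x/4.2,10+y/4.2) for x,y in[(62,583),(156,587),(152,672),(58,664)]]
q14=[(110+a/4,50+b/4) for a,b in[(104,520),(208,505),(218,592),(125,606)]]
for L in(-20,0,10,20,30):
    LEAN['shell']=L; print(L); fit('shell','w6',q6); fit('shell','w14',q14)
crop('w14',130,170,180,205,'w14e',14); crop('w6',145,140,180,175,'w6e',16)
E
```

```text
-20
shell xy [0.5031 0.2143] yaw -5.3 size 0.0329 rms px 1.03
shell xy [0.5034 0.215 ] yaw -3.3 size 0.0326 rms px 1.48
0
shell xy [0.5029 0.2143] yaw -8.2 size 0.0328 rms px 0.94
shell xy [0.5032 0.215 ] yaw -7.0 size 0.0327 rms px 1.28
10
shell xy [0.5028 0.2144] yaw -9.7 size 0.0336 rms px 0.82
shell xy [0.5031 0.215 ] yaw -8.7 size 0.0335 rms px 1.15
20
shell xy [0.5028 0.2144] yaw -11.0 size 0.0349 rms px 0.83
shell xy [0.503 0.215] yaw -10.3 size 0.0349 rms px 1.2
30
shell xy [0.5027 0.2143] yaw -12.1 size 0.0365 rms px 1.22
shell xy [0.503 0.215] yaw -11.6 size 0.0365 rms px 1.67
```

View pics/w14e.png

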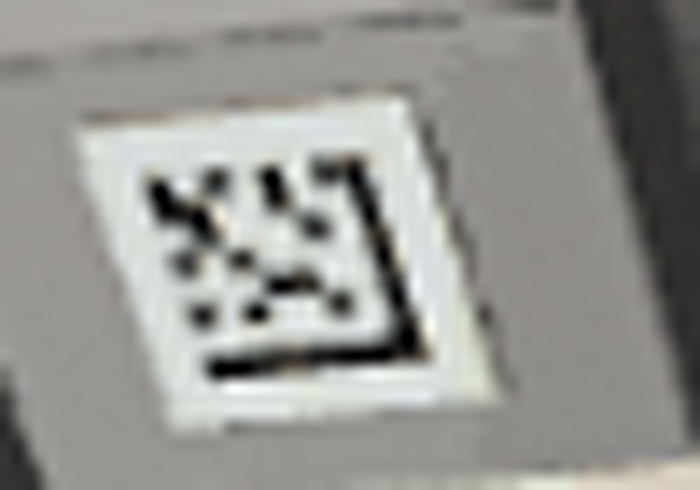

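The viewing limit is reached, so I go on with numeric checks. I refit the shell with the corners from this enlarged crop.

```bash
python3 -c "
from h import *
x=fit('shell','w14',[(130+a/14,170+b/14) for a,b in [(78,125),(402,92),(500,400),(170,430)]])
goscan('shell',x[:2],x[2],0,.04);goscan('shell',x[:2],x[2],8,.04)"
```

```text
shell xy [0.5035 0.2155] yaw -8.6 size 0.0345 rms px 0.28
shell [0.414  0.229  0.3707]
shift in old axes [-0.1202 -0.1295 -0.022 ] in new axes [-0.0945 -0.1393 -0.0578] rot/180 [ 0.0046  0.1108 -0.0272] deg 20.56 t 30.32
j [  -5.1    9.2   -7.2  105.9    1.3   65.  -116.3]
shell [0.414  0.229  0.3707]
shift in old axes [-0.1202 -0.1295 -0.022 ] in new axes [-0.113  -0.1248 -0.0578] rot/180 [0.0124 0.1102 0.0168] deg 20.19 t 30.32
j [  -5.1    9.2   -7.2  105.9    1.3   65.  -116.3]
```

```bash
python3 -m creep '{"delta_rot":[[0,0,0],[0.0027,0.0368,0],[0.0027,0.0368,0],[0.0027,0.0368,0],[0,0,0],[0,0,0],[0,0,0],[0,0,0],[0,0,0],[0,0,0],[0,0,0]],"delta_pos":[[0,0,-0.02],[0,0,0],[0,0,0],[0,0,0],[-0.0208,-0.0264,-0.0076],[-0.0208,-0.0264,-0.0076],[-0.0208,-0.0264,-0.0076],[-0.0208,-0.0264,-0.0076],[-0.0208,-0.0264,-0.0076],[0,0,0],[0,0,0]],"fingers":[-1,-1,-1,-1,-1,-1,-1,-1,-1,-1,-1]}'
python3 -c "
from h import *
goscan('shell',(.5033,.2152),-8.6,4,0)"
```

```text
clock: 31.23
tcp_pos: [0.437, 0.1994, 0.374]
eef_rot: [[0.911, -0.232, 0.34], [-0.227, -0.972, -0.054], [0.343, -0.028, -0.939]]
contact_force: [1.2, -0.3, -2.0]
finger_gap: 0.0295
shell [0.4273 0.2267 0.3331]
shift in old axes [-0.029  -0.0232  0.0336] in new axes [-0.0285 -0.0236  0.0338] rot/180 [ 0.0009 -0.0008 -0.006 ] deg 1.11 t 31.23
j [   1.    -2.8  -36.   117.1   15.8   51.5 -147.2]
```

```bash
python3 -m creep '{"delta_rot":[[0,0,0.035],[0,0,0.035],[0,0,0.035],[0,0,0]],"delta_pos":[[0,0,0],[0,0,0],[0,0,0],[0,0,0]],"fingers":[-1,-1,-1,-1]}'
python3 -c "
from h import *
goscan('shell',(.5033,.2152),-8.6,23,0)"
```

```text
clock: 31.57
tcp_pos: [0.4363, 0.1955, 0.3815]
eef_rot: [[0.88, -0.322, 0.349], [-0.327, -0.944, -0.046], [0.344, -0.074, -0.936]]
contact_force: [-0.4, -0.7, -2.9]
finger_gap: 0.0299
shell [0.4273 0.2267 0.3331]
shift in old axes [-0.0348 -0.023   0.0407] in new axes [-0.0385 -0.0157  0.0408] rot/180 [-0.0031 -0.0025  0.0664] deg 11.96 t 31.57
j [  27.2   -5.4  -58.7  116.8   10.8   50.5 -147.3]
```

```bash
python3 -m creep '{"delta_rot":[[0,0,0.03],[0,0,0.03],[0,0,0.03],[0,0,0],[0,0,0],[0,0,0]],"delta_pos":[[0,0,0],[0,0,0],[0,0,0],[0,0,0],[0,0,0],[0,0,0]],"fingers":[-1,-1,-1,-1,-1,-1]}'
python3 -c "
from h import *
goscan('shell',(.5033,.2152),-8.6,23,0)"
```

```text
clock: 32.07
tcp_pos: [0.4339, 0.1984, 0.3847]
eef_rot: [[0.793, -0.497, 0.352], [-0.518, -0.855, -0.039], [0.32, -0.151, -0.935]]
contact_force: [0.5, -0.4, -3.0]
finger_gap: 0.0299
shell [0.4273 0.2267 0.3331]
shift in old axes [-0.0364 -0.0131  0.0448] in new axes [-0.0361 -0.014   0.0448] rot/180 [-0.0057 -0.002  -0.0009] deg 1.1 t 32.07
j [  49.3  -13.6  -73.9  116.6   -2.7   49.5 -146.4]
```

```bash
python3 -m creep '{"delta_rot":[[0,0,0.035],[0,0,0.035],[0,0,0.035],[0,0,0.035],[0,0,0.035],[0,0,0],[0,0,0],[0,0,0]],"delta_pos":[[0,0,0],[0,0,0],[0,0,0],[0,0,0],[0,0,0],[0,0,0],[0,0,0],[0,0,0]],"fingers":[-1,-1,-1,-1,-1,-1,-1,-1]}'
python3 -c "
from h import *
goscan('shell',(.5033,.2152),-8.6,23,0)"
```

```text
clock: 32.73
tcp_pos: [0.4664, 0.1453, 0.3754]
eef_rot: [[0.495, -0.806, 0.323], [-0.861, -0.506, 0.057], [0.117, -0.306, -0.945]]
contact_force: [-0.6, -0.4, -1.8]
finger_gap: 0.0298
shell [0.4273 0.2267 0.3331]
shift in old axes [-0.0944  0.0033  0.0319] in new axes [-0.0864 -0.0444  0.0223] rot/180 [-0.0207  0.0284 -0.1579] deg 29.12 t 32.73
j [  69.   -17.4  -77.1  116.9  -22.4   49.3 -147.4]
```

```bash
python3 -c "
from h import *
go((.4928,.0736,.42),down(-13.7))"
```

```text
shift in old axes [ 0.08    0.0014 -0.0377] in new axes [ 0.0426  0.0634 -0.0446] rot/180 [-0.0789 -0.0753 -0.2493] deg 48.98 t 32.73
```

```bash
python3 -m creep '{"delta_rot":[[0,0,0],[-0.0099,-0.0094,-0.0312],[-0.0099,-0.0094,-0.0312],[-0.0099,-0.0094,-0.0312],[-0.0099,-0.0094,-0.0312],[-0.0099,-0.0094,-0.0312],[0,0,0]],"delta_pos":[[0,0,-0.02],[0.01,0,-0.01],[0.01,0,0],[0.01,0,0],[0.01,0,0],[0.01,0.01,0],[0,0,0]],"fingers":[-1,-1,-1,-1,-1,-1,-1]}'
python3 -c "
from h import *
print(manip.read_state()['joint_pos'].round(1));go((.4928,.0736,.42),down(-13.7))"
```

```text
clock: 33.32
tcp_pos: [0.485, 0.0928, 0.4074]
eef_rot: [[0.847, -0.517, 0.121], [-0.526, -0.848, 0.063], [0.07, -0.118, -0.991]]
contact_force: [-0.1, -0.6, -2.7]
finger_gap: 0.0295
[  61.6    9.9  -80.7  105.9    9.4   64.9 -143.4]
shift in old axes [ 0.0176  0.0107 -0.0128] in new axes [ 0.0121  0.0168 -0.0126] rot/180 [-0.0337 -0.028  -0.0993] deg 19.55 t 33.32
```

```bash
python3 -m creep '{"delta_rot":[[-0.0112,-0.0093,-0.0331],[-0.0112,-0.0093,-0.0331],[-0.0112,-0.0093,-0.0331],[0,0,0],[0,0,0],[0,0,0]],"delta_pos":[[0.006,0.004,-0.006],[0.006,0.004,-0.006],[0.006,0.004,0],[0,0,0],[0,0,0],[0,0,0]],"fingers":[-1,-1,-1,-1,-1,-1]}'
python3 -c "
from h import *
s=manip.read_state();print(s['joint_pos'].round(1),s['joint_vel'].round(1));go((.4928,.0736,.42),down(-13.7))"
```

```text
clock: 33.82
tcp_pos: [0.4919, 0.0795, 0.4198]
eef_rot: [[0.971, -0.237, 0.004], [-0.237, -0.971, -0.003], [0.005, 0.002, -1.0]]
contact_force: [0.0, 0.6, -2.1]
finger_gap: 0.03
[  52.3   18.6  -78.3   99.6   18.9   77.1 -133.5] [ 1.4 -1.  -0.6  0.3  0.4  0.3  0.4]
shift in old axes [ 0.0023  0.0055 -0.0002] in new axes [ 0.0023  0.0055 -0.0002] rot/180 [ 0.0007 -0.0015 -0.0002] deg 0.3 t 33.82
```

```bash
python3 -m creep '{"delta_rot":[[0,0,0.035],[0,0,0.035],[0,0,0.035],[0,0,0.035],[0,0,0.035],[0,0,0.035],[0,0,0.035],[0,0,0.035],[0,0,0.035],[0,0,0.035],[0,0,0.035],[0,0,0.035]],"delta_pos":[[0,0,0],[0,0,0],[0,0,0],[0,0,0],[0,0,0],[0,0,0],[0,0,0],[0,0,0],[0,0,0],[0,0,0],[0,0,0],[0,0,0]],"fingers":[-1,-1,-1,-1,-1,-1,-1,-1,-1,-1,-1,-1]}'
python3 -c "
from h import *
s=manip.read_state();print(s['joint_pos'].round(1),s['joint_vel'].round(1));go((.4928,.0736,.42),down(166.3))"
```

```text
clock: 34.82
tcp_pos: [0.4927, 0.0762, 0.3887]
eef_rot: [[0.674, -0.736, -0.063], [-0.739, -0.673, -0.032], [-0.019, 0.068, -0.997]]
contact_force: [0.1, 0.6, -2.7]
finger_gap: 0.03
[ -30.3    8.6   20.   101.9   -1.8   73.9 -147.4] [-102.3    7.   118.4    3.1  -19.4    0.2   -0. ]
shift in old axes [ 0.0014  0.0039 -0.0311] in new axes [-0.0007 -0.0026 -0.0313] rot/180 [ 0.016  -0.0255  0.8112] deg 146.12 t 34.82
```

```bash
python3 -m creep '{"delta_rot":[[0,0,-0.037],[0,0,-0.037],[0,0,-0.037],[0,0,-0.037],[0,0,-0.037],[0,0,-0.037],[0,0,-0.037],[0,0,-0.037],[0,0,-0.037],[0,0,0],[0,0,0]],"delta_pos":[[0,0,-0.01],[0,0,-0.02],[0,0,0],[0,0,0],[0,0,0],[0,0,0],[0,0,0],[0,0,0],[0,0,0],[0,0,0],[0,0,0]],"fingers":[-1,-1,-1,-1,-1,-1,-1,-1,-1,-1,-1]}'
python3 -c "
from h import *
s=manip.read_state();print(s['joint_pos'].round(1),s['joint_vel'].round(1));go((.4928,.0736,.42),down(13))
goscan('shell',(.5033,.2152),-8.6,0,.04)"
```

```text
clock: 35.73
tcp_pos: [0.4948, 0.077, 0.4184]
eef_rot: [[0.975, 0.213, -0.064], [0.211, -0.977, -0.034], [-0.07, 0.02, -0.997]]
contact_force: [0.4, -0.3, -1.8]
finger_gap: 0.03
[-25.8   7.7  14.8  98.9  -0.8  77.7 -88.6] [-0.4  0.5  0.5 -0.3  0.2  0.3 -1. ]
shift in old axes [-0.0028  0.0029 -0.0014] in new axes [-0.0028  0.0029 -0.0016] rot/180 [ 0.0061  0.0223 -0.0042] deg 4.23 t 35.73
shell [0.4138 0.2287 0.3707]
shift in old axes [-0.0437 -0.1664  0.0476] in new axes [-0.1129 -0.1379  0.0096] rot/180 [-0.0101  0.1307  0.1166] deg 31.59 t 35.73
j [-25.8   7.7  14.8  98.9  -0.8  77.7 -88.6]
```

```bash
python3 -c "
from h import *
goscan('shell',(.5033,.2152),-8.6,-20,.04)"
```

```text
shell [0.4138 0.2287 0.3707]
shift in old axes [-0.0437 -0.1664  0.0476] in new axes [-0.0589 -0.1682  0.0096] rot/180 [-0.0325  0.1263  0.0071] deg 23.5 t 35.73
j [-25.8   7.7  14.8  98.9  -0.8  77.7 -88.6]
```

```bash
python3 -m creep '{"delta_rot":[[-0.0081,0.0316,0.0018],[-0.0081,0.0316,0.0018],[-0.0081,0.0316,0.0018],[-0.0082,0.0316,0.0017],[0,0,0],[0,0,0],[0,0,0],[0,0,0],[0,0,0],[0,0,0],[0,0,0],[0,0,0]],"delta_pos":[[0,0,0],[0,0,0],[0,0,0],[0,0,0],[-0.0118,-0.0336,0],[-0.0118,-0.0336,0],[-0.0118,-0.0336,0],[-0.0118,-0.0336,0],[-0.0118,-0.0336,0],[0,0,0],[0,0,0],[0,0,0]],"fingers":[-1,-1,-1,-1,-1,-1,-1,-1,-1,-1,-1,-1]}'
python3 -c "
from h import *
goscan('shell',(.5033,.2152),-8.6,-20,0)"
```

```text
clock: 36.73
tcp_pos: [0.4102, 0.228, 0.3792]
eef_rot: [[0.924, 0.179, 0.337], [0.208, -0.977, -0.051], [0.32, 0.117, -0.94]]
contact_force: [-0.5, -0.4, -1.9]
finger_gap: 0.0299
shell [0.4273 0.2267 0.3331]
shift in old axes [ 0.0009 -0.001   0.0491] in new axes [ 0.0008 -0.0011  0.0491] rot/180 [-0.0001  0.0004  0.0006] deg 0.14 t 36.73
j [ -38.7   -4.1   -3.2  118.1   18.6   54.5 -129.7]
```

```bash
python3 -m creep '{"delta_rot":[[0,0,0],[0,0,0],[0,0,0],[0,0,0],[0,0,0],[0,0,0],[0,0,0]],"delta_pos":[[0.001,-0.001,0.015],[0,0,0.016],[0,0,0.012],[0,0,0.006],[0,0,0],[0,0,0],[0,0,0]],"fingers":[-1,-1,-1,-1,-1,-1,-1]}'
python3 -c "
from h import *
goscan('shell',(.5033,.2152),-8.6,-20,0)
snap('wrist','w16');snap('scene','s16')
g=lambda f:cv2.Canny(cv2.imread('pics/'+f+'.png',0)[165:240,215:300],60,150)>0
def edge(f):
  im=cv2.imread('pics/'+f+'.png',0).astype(int); out=[]
  for v in(180,190,200,210):
    r=im[v,215:300]; d=np.where(r<70)[0]; out.append((v,d.min()+215 if len(d) else None,d.max()+215 if len(d) else None))
  return out, [int(np.where(im[150:235,u]<60)[0].min()+150) for u in(245,256,267)]
for f in('w6','w7','w8','w11','w13','w15','w16'):print(f,edge(f))"
```

```text
clock: 37.32
tcp_pos: [0.428, 0.2269, 0.334]
eef_rot: [[0.924, 0.18, 0.338], [0.209, -0.977, -0.051], [0.321, 0.118, -0.94]]
contact_force: [-0.4, -0.4, -3.0]
finger_gap: 0.0299
shell [0.4273 0.2267 0.3331]
shift in old axes [-0.001   0.      0.0006] in new axes [-0.001   0.      0.0006] rot/180 [-0.0001  0.0001  0.001 ] deg 0.18 t 37.32
j [-3.790e+01  1.000e-01 -2.400e+00  1.203e+02  2.020e+01  4.800e+01
 -1.308e+02]
w6 ([(180, np.int64(228), np.int64(285)), (190, np.int64(215), np.int64(299)), (200, np.int64(226), np.int64(287)), (210, np.int64(226), np.int64(286))], [170, 170, 170])
w7 ([(180, None, None), (190, None, None), (200, np.int64(233), np.int64(280)), (210, np.int64(215), np.int64(282))], [154, 170, 170])
w8 ([(180, None, None), (190, None, None), (200, np.int64(232), np.int64(280)), (210, np.int64(231), np.int64(282))], [158, 158, 158])
w11 ([(180, np.int64(284), np.int64(284)), (190, None, None), (200, np.int64(232), np.int64(281)), (210, np.int64(231), np.int64(287))], [170, 170, 170])
w13 ([(180, np.int64(284), np.int64(284)), (190, None, None), (200, np.int64(233), np.int64(280)), (210, np.int64(231), np.int64(282))], [161, 157, 157])
w15 ([(180, np.int64(228), np.int64(285)), (190, np.int64(225), np.int64(287)), (200, np.int64(226), np.int64(287)), (210, np.int64(226), np.int64(299))], [170, 170, 170])
w16 ([(180, None, None), (190, None, None), (200, np.int64(232), np.int64(280)), (210, np.int64(231), np.int64(282))], [170, 169, 170])
```

```bash
python3 -m creep '{"delta_rot":[[0,0,0],[0,0,0],[0,0,0],[0,0,0],[0,0,0],[0,0,0],[0,0,0],[0,0,0],[0,0,0],[0,0,0],[0,0,0],[0,0,0]],"delta_pos":[[0,0,0],[0,0,0],[0,0,0],[0,0,0],[0,0,0],[0,0,0],[0,0,0],[0,0,0],[0,0,0],[0,0,0],[0,0,0],[0,0,0]],"fingers":[-1,-1,-1,-1,-1,-1,-1,-1,-1,-1,-1,-1]}' >/dev/null
python3 -m creep '{"delta_rot":[[0,0,0],[0,0,0],[0,0,0],[0,0,0],[0,0,0],[0,0,0],[0,0,0],[0,0,0],[0,0,0],[0,0,0],[0,0,0],[0,0,0]],"delta_pos":[[0,0,0],[0,0,0],[0,0,0],[0,0,0],[0,0,0],[0,0,0],[0,0,0],[0,0,0],[0,0,0],[0,0,0],[0,0,0],[0,0,0]],"fingers":[-1,-1,-1,-1,-1,-1,-1,-1,-1,-1,-1,-1]}'
python3 -m creep '{"delta_rot":[[0,0,0],[0,0,0],[0,0,0],[0,0,0],[0,0,0]],"delta_pos":[[0,0,0],[0,0,0],[0,0,0],[0,0,0],[0,0,0]],"fingers":[-1,-1,-1,-1,-1]}'
python3 -c "
from h import *
goscan('shell',(.5033,.2152),-8.6,-20,0)
goscan('coil',(.6155,.2102),-9,-22,.05)"
```

```text
clock: 39.42
tcp_pos: [0.4275, 0.227, 0.3331]
eef_rot: [[0.924, 0.182, 0.337], [0.211, -0.976, -0.052], [0.319, 0.119, -0.94]]
contact_force: [0.0, 0.3, -3.0]
finger_gap: 0.0299
clock: 39.83
tcp_pos: [0.4275, 0.227, 0.3331]
eef_rot: [[0.924, 0.182, 0.337], [0.211, -0.976, -0.051], [0.319, 0.119, -0.94]]
contact_force: [-0.4, 0.1, -2.2]
finger_gap: 0.03
shell [0.4273 0.2267 0.3331]
shift in old axes [-0.0003  0.0003 -0.0001] in new axes [-0.0003  0.0003 -0.0001] rot/180 [0.     0.0005 0.0015] deg 0.28 t 39.83
j [-3.790e+01  1.000e-01 -2.400e+00  1.204e+02  2.030e+01  4.800e+01
 -1.308e+02]
coil [0.6155 0.2102 0.3887]
shift in old axes [0.1879 0.0571 0.0119] in new axes [ 0.1794  0.0587 -0.0556] rot/180 [ 0.0397 -0.1033 -0.0074] deg 19.97 t 39.83
j [-3.790e+01  1.000e-01 -2.400e+00  1.204e+02  2.030e+01  4.800e+01
 -1.308e+02]
```

```bash
python3 -m creep '{"delta_rot":[[0,0,0],[0,0,0],[0.0132,-0.0344,-0.0025],[0.0132,-0.0344,-0.0025],[0.0132,-0.0344,-0.0025],[0,0,0],[0,0,0],[0,0,0],[0,0,0],[0,0,0],[0,0,0],[0,0,0]],"delta_pos":[[0,0,-0.02],[0,0,-0.025],[0,0,0],[0,0,0],[0,0,0],[0.0327,0.0098,-0.002],[0.0327,0.0098,-0.002],[0.0327,0.0098,-0.002],[0.0327,0.0098,-0.002],[0.0327,0.0098,-0.002],[0.0327,0.0098,-0.002],[0,0,0]],"fingers":[-1,-1,-1,-1,-1,-1,-1,-1,-1,-1,-1,-1]}'
python3 -m creep '{"delta_rot":[[0,0,0]],"delta_pos":[[0,0,0]],"fingers":[-1]}'
python3 -c "
from h import *
goscan('coil',(.6155,.2102),-9,-22,.0)"
```

```text
clock: 40.83
tcp_pos: [0.6226, 0.2136, 0.3857]
eef_rot: [[0.975, 0.221, 0.003], [0.221, -0.975, -0.003], [0.003, 0.004, -1.0]]
contact_force: [-0.8, -1.0, -2.7]
finger_gap: 0.0297
clock: 40.92
tcp_pos: [0.6183, 0.2151, 0.3858]
eef_rot: [[0.975, 0.223, -0.001], [0.223, -0.975, -0.002], [-0.001, 0.002, -1.0]]
contact_force: [-0.1, -0.0, -2.3]
finger_gap: 0.0298
coil [0.6155 0.2102 0.3387]
shift in old axes [-0.0038  0.0041  0.0471] in new axes [-0.0038  0.0042  0.0471] rot/180 [ 0.0006  0.0004 -0.0006] deg 0.17 t 40.92
j [-26.8  23.5   7.4  82.4  -2.9  74.5 -96.4]
```

```bash
python3 -m creep '{"delta_rot":[[0,0,0],[0,0,0],[0,0,0],[0,0,0],[0,0,0],[0,0,0],[0,0,0],[0,0,0]],"delta_pos":[[-0.002,0.002,0.01],[-0.0018,0.002,0.015],[0,0,0.014],[0,0,0.008],[0,0,0],[0,0,0],[0,0,0],[0,0,0]],"fingers":[-1,-1,-1,-1,-1,-1,-1,-1]}'
python3 -c "
from h import *
goscan('coil',(.6155,.2102),-9,-22,.0)
snap('wrist','w17'); snap('scene','s17')
im=cv2.imread('pics/w17.png',0); print([[int(x) for x in im[v,228:290:6]] for v in(165,168,171,174,200)])
a=cv2.imread('pics/s15.png',0);b=cv2.imread('pics/s17.png',0)
t=a[168:192,303:323]; m=cv2.matchTemplate(b[150:215,290:335],t,cv2.TM_CCOEFF_NORMED);print('coil tmpl',cv2.minMaxLoc(m),'expected loc (13,18)')
print(edge) if 0 else None"
```

```text
clock: 41.58
tcp_pos: [0.6143, 0.2119, 0.3418]
eef_rot: [[0.974, 0.226, 0.002], [0.226, -0.974, 0.001], [0.002, 0.0, -1.0]]
contact_force: [-0.2, -0.5, -2.1]
finger_gap: 0.0293
coil [0.6155 0.2102 0.3387]
shift in old axes [0.0008 0.0019 0.0031] in new axes [0.0008 0.0019 0.0031] rot/180 [ 0.     -0.0008  0.0003] deg 0.14 t 41.58
j [-26.6  24.4   7.2  86.7  -3.2  69.  -95.9]
[[156, 191, 51, 197, 28, 194, 171, 63, 49, 33, 125], [158, 121, 53, 223, 30, 94, 124, 136, 68, 17, 127], [82, 35, 32, 29, 29, 25, 28, 24, 24, 24, 94], [29, 64, 64, 63, 62, 63, 63, 63, 64, 54, 11], [72, 10, 11, 10, 12, 9, 14, 13, 8, 78, 126]]
coil tmpl (-0.35576850175857544, 0.9216122031211853, (16, 7), (13, 18)) expected loc (13,18)
```

```bash
python3 -m creep '{"delta_rot":[[0,0,0],[0,0,0],[0,0,0],[0,0,0],[0,0,0],[0,0,0],[0,0,0],[0,0,0],[0,0,0],[0,0,0],[0,0,0],[0,0,0]],"delta_pos":[[0.001,0.002,0.003],[0,0,0],[0,0,0],[0,0,0],[0,0,0],[0,0,0],[0,0,0],[0,0,0],[0,0,0],[0,0,0],[0,0,0],[0,0,0]],"fingers":[-1,-1,-1,-1,-1,-1,-1,-1,-1,-1,-1,-1]}'
python3 -m creep '{"delta_rot":[[0,0,0],[0,0,0],[0,0,0],[0,0,0],[0,0,0],[0,0,0],[0,0,0],[0,0,0],[0,0,0],[0,0,0],[0,0,0],[0,0,0]],"delta_pos":[[0,0,0],[0,0,0],[0,0,0],[0,0,0],[0,0,0],[0,0,0],[0,0,0],[0,0,0],[0,0,0],[0,0,0],[0,0,0],[0,0,0]],"fingers":[-1,-1,-1,-1,-1,-1,-1,-1,-1,-1,-1,-1]}'
python3 -m creep '{"delta_rot":[[0,0,0],[0,0,0],[0,0,0],[0,0,0],[0,0,0],[0,0,0],[0,0,0]],"delta_pos":[[0,0,0],[0,0,0],[0,0,0],[0,0,0],[0,0,0],[0,0,0],[0,0,0]],"fingers":[-1,-1,-1,-1,-1,-1,-1]}'
python3 -c "
from h import *
goscan('coil',(.6155,.2102),-9,-22,.0)
goscan('shelf',(.692,.085),-2.8,-20,.06)"
```

```text
clock: 42.68
tcp_pos: [0.6154, 0.2098, 0.3375]
eef_rot: [[0.974, 0.225, 0.0], [0.225, -0.974, -0.0], [0.0, 0.0, -1.0]]
contact_force: [-0.3, 0.4, -2.4]
finger_gap: 0.0299
clock: 43.68
tcp_pos: [0.6154, 0.2098, 0.3375]
eef_rot: [[0.974, 0.225, 0.0], [0.225, -0.974, -0.0], [0.0, 0.0, -1.0]]
contact_force: [0.1, -0.8, -3.1]
finger_gap: 0.0298
clock: 44.27
tcp_pos: [0.6154, 0.2098, 0.3375]
eef_rot: [[0.974, 0.225, 0.0], [0.225, -0.974, -0.0], [0.0, 0.0, -1.0]]
contact_force: [0.5, -0.6, -2.0]
finger_gap: 0.0302
coil [0.6155 0.2102 0.3387]
shift in old axes [ 0.0002 -0.0004 -0.0012] in new axes [ 0.0002 -0.0004 -0.0012] rot/180 [ 0.0001 -0.0001  0.0001] deg 0.04 t 44.27
j [-26.4  24.7   7.2  86.8  -3.2  68.7 -95.7]
shelf [0.5289 0.093  0.3542]
shift in old axes [-0.1106  0.0943 -0.0167] in new axes [-0.0945  0.0942 -0.06  ] rot/180 [-0.0597  0.185  -0.0224] deg 35.22 t 44.27
j [-26.4  24.7   7.2  86.8  -3.2  68.7 -95.7]
```

```bash
python3 -m creep '{"delta_rot":[[0,0,0],[0,0,0],[0,0,0],[0,0,0],[0,0,0],[0,0,0],[0,0,0]],"delta_pos":[[0,0,-0.02],[0,0,-0.03],[-0.0273,0.0233,-0.015],[-0.0273,0.0233,0],[-0.0273,0.0233,0],[-0.0273,0.0233,0],[0,0,0]],"fingers":[-1,-1,-1,-1,-1,-1,-1]}'
python3 -c "
from h import *
goscan('shelf',(.692,.085),-2.8,-40,.06)"
```

```text
clock: 44.85
tcp_pos: [0.5268, 0.0868, 0.4029]
eef_rot: [[0.976, 0.217, -0.002], [0.217, -0.976, -0.004], [-0.003, 0.003, -1.0]]
contact_force: [-0.8, -1.8, -2.6]
finger_gap: 0.0302
shelf [0.5289 0.093  0.3542]
shift in old axes [ 0.0035 -0.0057  0.0487] in new axes [-0.0162 -0.0218  0.041 ] rot/180 [-0.0902  0.1745 -0.1323] deg 42.62 t 44.85
j [-21.1   9.7  10.   98.3  -1.6  72.3 -88.2]
```

```bash
python3 -m creep '{"delta_rot":[[-0.0129,0.0249,-0.0189],[-0.0129,0.0249,-0.0189],[-0.0129,0.0249,-0.0189],[-0.0129,0.0249,-0.0189],[-0.0129,0.0249,-0.0189],[-0.0129,0.0249,-0.0189],[-0.0128,0.0251,-0.0189],[0,0,0],[0,0,0]],"delta_pos":[[0,0,0],[0,0,0],[0,0,0],[0,0,0],[0,0,0],[0,0,0],[0,0,0],[0,0,0],[0,0,0]],"fingers":[-1,-1,-1,-1,-1,-1,-1,-1,-1]}'
python3 -c "
from h import *
goscan('shelf',(.692,.085),-2.8,-40,.0)"
```

```text
clock: 45.6
tcp_pos: [0.5289, 0.094, 0.4021]
eef_rot: [[0.654, 0.494, 0.572], [0.614, -0.789, -0.021], [0.441, 0.365, -0.82]]
contact_force: [0.7, 0.0, -2.0]
finger_gap: 0.0301
shelf [0.5633 0.0913 0.3051]
shift in old axes [-0.022  -0.0163  0.0993] in new axes [-0.0217 -0.0169  0.0992] rot/180 [-0.0019 -0.0011  0.0011] deg 0.45 t 45.6
j [-25.2  -6.3   5.  121.8  23.8  33.9 -88.8]
```

```bash
python3 -m creep '{"delta_rot":[[-0.0019,-0.0011,0],[0,0,0],[0,0,0],[0,0,0],[0,0,0],[0,0,0],[0,0,0],[0,0,0],[0,0,0]],"delta_pos":[[-0.011,-0.0085,0],[-0.0108,-0.0083,0.012],[0,0,0.025],[0,0,0.025],[0,0,0.02],[0,0,0.012],[0,0,0.005],[0,0,0],[0,0,0]],"fingers":[-1,-1,-1,-1,-1,-1,-1,-1,-1]}'
python3 -c "
from h import *
goscan('shelf',(.692,.085),-2.8,-40,.0)"
```

```text
clock: 46.35
tcp_pos: [0.5652, 0.0915, 0.3062]
eef_rot: [[0.655, 0.49, 0.575], [0.615, -0.788, -0.028], [0.44, 0.372, -0.818]]
contact_force: [-0.2, -1.0, -2.3]
finger_gap: 0.0297
shelf [0.5633 0.0913 0.3051]
shift in old axes [-0.0019 -0.0012 -0.0002] in new axes [-0.0019 -0.0012 -0.0002] rot/180 [ 0.0006 -0.0007  0.0012] deg 0.27 t 46.35
j [-23.2   4.8   5.4 125.   34.4  20.3 -99.8]
```

```bash
python3 -m creep '{"delta_rot":[[0,0,0],[0,0,0],[0,0,0],[0,0,0],[0,0,0],[0,0,0],[0,0,0],[0,0,0],[0,0,0],[0,0,0],[0,0,0],[0,0,0]],"delta_pos":[[-0.001,-0.001,0],[0,0,0],[0,0,0],[0,0,0],[0,0,0],[0,0,0],[0,0,0],[0,0,0],[0,0,0],[0,0,0],[0,0,0],[0,0,0]],"fingers":[-1,-1,-1,-1,-1,-1,-1,-1,-1,-1,-1,-1]}'
python3 -c "
from h import *
goscan('shelf',(.692,.085),-2.8,-40,.0)"
python3 -m creep '{"delta_rot":[[0,0,0],[0,0,0],[0,0,0],[0,0,0],[0,0,0],[0,0,0],[0,0,0],[0,0,0],[0,0,0],[0,0,0],[0,0,0],[0,0,0]],"delta_pos":[[0,0,0],[0,0,0],[0,0,0],[0,0,0],[0,0,0],[0,0,0],[0,0,0],[0,0,0],[0,0,0],[0,0,0],[0,0,0],[0,0,0]],"fingers":[-1,-1,-1,-1,-1,-1,-1,-1,-1,-1,-1,-1]}'
python3 -m creep '{"delta_rot":[[0,0,0],[0,0,0],[0,0,0],[0,0,0],[0,0,0],[0,0,0],[0,0,0]],"delta_pos":[[0,0,0],[0,0,0],[0,0,0],[0,0,0],[0,0,0],[0,0,0],[0,0,0]],"fingers":[-1,-1,-1,-1,-1,-1,-1]}'
python3 -c "
from h import *
snap('wrist','w18')
def edge(f):
  im=cv2.imread('pics/'+f+'.png',0).astype(int); out=[]
  for v in(200,205,210):
    d=np.where(im[v,222:295]<45)[0]; out+=[int(d.min()+222),int(d.max()+222)]
  return out
for f in('w8','w11','w13','w16','w17','w18'):print(f,edge(f))
go((.5152,-.2677,.45),down(-15.9))"
```

```text
clock: 47.35
tcp_pos: [0.5633, 0.0917, 0.3049]
eef_rot: [[0.654, 0.491, 0.575], [0.615, -0.788, -0.027], [0.44, 0.372, -0.817]]
contact_force: [0.3, -0.5, -2.7]
finger_gap: 0.0298
shelf [0.5633 0.0913 0.3051]
shift in old axes [-0.0002  0.0003 -0.0002] in new axes [-0.0002  0.0003 -0.0002] rot/180 [ 0.0004 -0.0009  0.0016] deg 0.34 t 47.35
j [ -23.3    4.7    5.4  125.3   34.8   20.1 -100.2]
clock: 48.35
tcp_pos: [0.5633, 0.0917, 0.305]
eef_rot: [[0.654, 0.491, 0.576], [0.615, -0.788, -0.027], [0.44, 0.372, -0.817]]
contact_force: [-0.1, -0.2, -3.0]
finger_gap: 0.0297
clock: 48.93
tcp_pos: [0.5633, 0.0917, 0.3049]
eef_rot: [[0.654, 0.491, 0.575], [0.615, -0.788, -0.027], [0.44, 0.372, -0.817]]
contact_force: [-1.5, 0.1, -2.6]
finger_gap: 0.0301
w8 [233, 280, 233, 280, 231, 281]
w11 [233, 280, 232, 280, 231, 282]
w13 [233, 280, 233, 280, 231, 281]
w16 [233, 280, 232, 280, 231, 281]
w17 [232, 280, 232, 280, 231, 281]
w18 [232, 279, 232, 279, 222, 281]
shift in old axes [-0.1888  0.3134 -0.1364] in new axes [ 0.0522  0.3588 -0.145 ] rot/180 [ 0.0473 -0.1969  0.287 ] deg 63.23 t 48.98
```

```bash
python3 -m creep '{"delta_rot":[[0,0,0],[0,0,0],[0,0,0],[0.0053,-0.0216,0.0315],[0.0053,-0.0216,0.0315],[0.0053,-0.0216,0.0315],[0.0053,-0.0216,0.0315],[0.0053,-0.0216,0.0315],[0.0053,-0.0216,0.0315],[0.0053,-0.0216,0.0315],[0.0053,-0.0216,0.0315],[0.0053,-0.0216,0.0315]],"delta_pos":[[0,0,-0.02],[0,0,-0.035],[0,0,-0.035],[0,0,-0.02],[0,0,-0.01],[0,0,0],[0,0,0],[0,0,0],[0,0,0],[0,0,0],[0,0,0],[0,0,0]],"fingers":[-1,-1,-1,-1,-1,-1,-1,-1,-1,-1,-1,-1]}'
python3 -c "
from h import *
go((.5152,-.2677,.45),down(-15.9));print(manip.read_state()['joint_pos'].round(1))"
```

```text
clock: 49.98
tcp_pos: [0.4952, 0.0957, 0.4038]
eef_rot: [[0.964, -0.266, 0.005], [-0.266, -0.964, 0.001], [0.004, -0.002, -1.0]]
contact_force: [-0.1, -0.7, -2.0]
finger_gap: 0.0297
shift in old axes [ 0.1161  0.3449 -0.0464] in new axes [ 0.1187  0.344  -0.0462] rot/180 [-0.0006 -0.0014  0.0026] deg 0.54 t 49.98
[ -20.5    6.1    7.1  102.2   -0.8   71.5 -118.6]
```

```bash
python3 -m creep '{"delta_rot":[[0,0,0],[0,0,0],[0,0,0],[0,0,0],[0,0,0],[0,0,0],[0,0,0],[0,0,0],[0,0,0],[0,0,0],[0,0,0],[0,0,0]],"delta_pos":[[0.0118,0.0344,-0.012],[0.0118,0.0344,-0.012],[0.0118,0.0344,-0.012],[0.0118,0.0344,-0.01],[0.0118,0.0344,0],[0.0118,0.0344,0],[0.0118,0.0344,0],[0.0118,0.0344,0],[0.0118,0.0344,0],[0.0118,0.0344,0],[0,0,0],[0,0,0]],"fingers":[-1,-1,-1,-1,-1,-1,-1,-1,-1,-1,-1,-1]}'
python3 -c "
from h import *
go((.515,-.2682,.36),down(-15.9));print(manip.read_state()['joint_pos'].round(1))
snap('wrist','w19')
a=cv2.imread('pics/w5.png',0);b=cv2.imread('pics/w19.png',0)
t=a[170:215,222:295];m=cv2.matchTemplate(b[160:225,212:305],t,cv2.TM_CCOEFF_NORMED);print(cv2.minMaxLoc(m),'exp (10,10)')"
```

```text
clock: 50.98
tcp_pos: [0.5173, -0.2708, 0.4496]
eef_rot: [[0.964, -0.268, 0.006], [-0.268, -0.964, -0.003], [0.006, 0.001, -1.0]]
contact_force: [0.0, 1.5, -1.8]
finger_gap: 0.0298
shift in old axes [-0.0035 -0.002   0.0896] in new axes [-0.0029 -0.0018  0.0896] rot/180 [ 0.0003 -0.002   0.0021] deg 0.53 t 50.98
[  5.4  14.2  24.4  88.1  -6.   78.6 -75.2]
(0.12067839503288269, 0.944913923740387, (4, 0), (10, 10)) exp (10,10)
```

```bash
python3 -m creep '{"delta_rot":[[0,-0.002,0.002],[0,0,0],[0,0,0],[0,0,0],[0,0,0],[0,0,0]],"delta_pos":[[-0.0025,-0.0022,0.01],[0,0,0.02],[0,0,0.02],[0,0,0.015],[0,0,0.01],[0,0,0]],"fingers":[-1,-1,-1,-1,-1,-1]}'
python3 -c "
from h import *
go((.5155,-.268,.3275),down(-15.9))"
```

```text
clock: 51.53
tcp_pos: [0.5157, -0.2623, 0.372]
eef_rot: [[0.964, -0.266, -0.004], [-0.266, -0.964, 0.003], [-0.005, -0.002, -1.0]]
contact_force: [-0.5, -1.1, -2.2]
finger_gap: 0.0298
shift in old axes [0.0015 0.0056 0.0445] in new axes [0.0014 0.0055 0.0445] rot/180 [-0.0006  0.0015  0.0027] deg 0.56 t 51.53
```

```bash
python3 -m creep '{"delta_rot":[[0,0,0],[0,0,0],[0,0,0]],"delta_pos":[[0,0,0],[0,0,0],[0,0,0]],"fingers":[-1,-1,-1]}'
python3 -c "
from h import *
go((.5155,-.268,.3275),down(-15.9))"
```

```text
clock: 51.78
tcp_pos: [0.517, -0.2649, 0.3762]
eef_rot: [[0.963, -0.268, 0.003], [-0.268, -0.963, -0.0], [0.003, -0.001, -1.0]]
contact_force: [0.6, -0.5, -1.1]
finger_gap: 0.03
shift in old axes [-0.0007  0.0034  0.0487] in new axes [-0.0006  0.0034  0.0487] rot/180 [-0.0002 -0.0008  0.0019] deg 0.38 t 51.78
```

```bash
python3 -m creep '{"delta_rot":[[0,-0.0008,0.0015],[0,0,0],[0,0,0],[0,0,0],[0,0,0],[0,0,0],[0,0,0],[0,0,0]],"delta_pos":[[-0.0007,0.0033,0],[0,0,0.01],[0,0,0.01],[0,0,0.01],[0,0,0.008],[0,0,0.006],[0,0,0.003],[0,0,0]],"fingers":[-1,-1,-1,-1,-1,-1,-1,-1]}'
python3 -m creep '{"delta_rot":[[0,0,0],[0,0,0],[0,0,0]],"delta_pos":[[0,0,0.001],[0,0,0],[0,0,0]],"fingers":[-1,-1,-1]}'
python3 -c "
from h import *
go((.5155,-.268,.3275),down(-15.9))"
```

```text
clock: 52.45
tcp_pos: [0.5146, -0.2677, 0.3273]
eef_rot: [[0.962, -0.273, -0.003], [-0.273, -0.962, 0.002], [-0.003, -0.001, -1.0]]
contact_force: [-0.6, -0.1, -1.5]
finger_gap: 0.0298
clock: 52.7
tcp_pos: [0.5148, -0.2678, 0.327]
eef_rot: [[0.962, -0.273, -0.002], [-0.273, -0.962, 0.001], [-0.002, -0.001, -1.0]]
contact_force: [-0.8, -0.7, -2.1]
finger_gap: 0.0297
shift in old axes [ 0.0007 -0.     -0.0005] in new axes [ 0.0007 -0.     -0.0005] rot/180 [-0.0002  0.0006  0.0003] deg 0.13 t 52.7
```

Back at the height it was gripped at (0.327), with no side load. I release, lift clear and check the scanner in the dock.

```bash
python3 -m creep '{"delta_rot":[[0,0,0],[0,0,0],[0,0,0],[0,0,0],[0,0,0],[0,0,0],[0,0,0],[0,0,0],[0,0,0],[0,0,0],[0,0,0],[0,0,0]],"delta_pos":[[0,0,0.0005],[0,0,0],[0,0,0],[0,0,0],[0,0,0],[0,0,0],[0,0,0],[0,0,0],[0,0,0],[0,0,0],[0,0,0],[0,0,0]],"fingers":[-0.3,-0.3,-0.2,0,0.2,0.4,0.6,1,1,1,1,1]}'
python3 -c "
from h import *
snap('wrist','w20')
a=cv2.imread('pics/w4.png');b=cv2.imread('pics/w20.png')
t=a[140:238,210:305];m=cv2.matchTemplate(b[125:240,195:320],t,cv2.TM_CCOEFF_NORMED);print(cv2.minMaxLoc(m),'exp (15,15)')"
python3 -m creep '{"delta_rot":[[0,0,0],[0,0,0],[0,0,0],[0,0,0],[0,0,0],[0,0,0],[0,0,0]],"delta_pos":[[0,0,-0.01],[0,0,-0.02],[0,0,-0.025],[0,0,-0.03],[0,0,-0.025],[-0.023,0,0],[-0.023,0,0]],"fingers":[1,1,1,1,1,1,1]}'
python3 -m creep '{"delta_rot":[[0,0,0],[0,0,0]],"delta_pos":[[0,0,0],[0,0,0]],"fingers":[1,1]}'
python3 -c "
from h import *
snap('wrist','w21');snap('scene','s21');s=manip.read_state();print(s['tcp_pos'],s['joint_pos'].round(1))
im=cv2.imread('pics/w21.png',0)[80:185,200:300].astype(int);a=cv2.imread('pics/w3.png',0)[80:185,200:300].astype(int)
for v in range(0,105,5):print(' '.join('%3d'%x for x in a[v,::5]),' | ',' '.join('%3d'%x for x in im[v,::5]))"
```

```text
clock: 53.7
tcp_pos: [0.5147, -0.2678, 0.3264]
eef_rot: [[0.962, -0.273, -0.002], [-0.273, -0.962, 0.001], [-0.002, -0.001, -1.0]]
contact_force: [0.3, -0.4, 0.4]
finger_gap: 0.09
(0.11450324952602386, 0.9589037299156189, (30, 8), (13, 15)) exp (15,15)
clock: 54.33
tcp_pos: [0.4715, -0.2558, 0.439]
eef_rot: [[0.962, -0.273, 0.002], [-0.273, -0.962, -0.001], [0.002, 0.0, -1.0]]
contact_force: [-0.4, -0.2, 0.1]
finger_gap: 0.092
clock: 54.5
tcp_pos: [0.47, -0.2555, 0.4379]
eef_rot: [[0.962, -0.274, 0.0], [-0.274, -0.962, 0.001], [-0.0, -0.001, -1.0]]
contact_force: [0.5, 0.0, 0.4]
finger_gap: 0.092
[ 0.47121812 -0.25529912  0.43715282] [  4.3   9.1  24.5  95.4  -3.9  76.4 -76.4]
155 155 153 169 177 179 178 162 157 156 157 154 160 165 164 157 162 153 155 156  |  159 156 156 153 171 178 166 160 162 157 156 158 155 160 163 164 158 159 154 157
159 162 158 164 157 160 156 160 160 157 160 159 161 157 152 154 154 160 159 159  |  159 159 164 159 162 158 159 158 160 160 158 160 158 158 158 152 156 155 158 158
163 154 161 159 162 164 152 149 155 154 149 150 151 170 167 160 167 160 154 154  |  15
[... 2329 characters left out ...]
  39  60  66  80  88  42  14  11  23  26 106
168 171 178  60  63  53  14  17  17  21  18  31  18  19  19  21  26  24  96  98  |  168 168 172 172  61  50  43  21  11  11  12  23  14  21  19  21  23  27  26 121
170 167 176  60  60  59  58  56  55  47  35  22  24  27  24  22  23  18  98  96  |  171 170 164 174  53  46  46  45  43  33  22  22  24  21  24  22  25  22  21 120
175 171 170 152 157 161 163 158 159 138 106  84  87  88  82  64  68  72  78  80  |  172 175 169 169 149 147 150 146 143 145  86  88  85  89  87  69  68  66  71 100
159 159 156 156 159 158 155 161 161 161 102  80  78  79  79  80  78  80  81  78  |  159 159 159 155 138 140 139 138 141 143  82  79  80  79  79  77  80  80  96 103
```

```bash
python3 -c "
from h import *
go((.5345,-.0755,.34),down(-2.8))"
```

```text
shift in old axes [ 0.012  -0.1902  0.0973] in new axes [ 0.0544 -0.1827  0.0972] rot/180 [-0.0003  0.0003 -0.0723] deg 13.02 t 54.6
```

```bash
python3 -m creep '{"delta_rot":[[0,0,-0.0241],[0,0,-0.0241],[0,0,-0.0241],[0,0,0],[0,0,0],[0,0,0],[0,0,0],[0,0,0],[0,0,0],[0,0,0],[0,0,0],[0,0,0]],"delta_pos":[[0,0,0],[0,0,0],[0,0,0],[0.011,-0.0365,0],[0.011,-0.0365,0],[0.011,-0.0365,0],[0.011,-0.0365,0],[0.011,-0.0365,0],[0,0,0.035],[0,0,0.035],[0,0,0.02],[0,0,0]],"fingers":[0.3,0.3,0.3,0.3,0.3,0.3,0.3,0.3,0.3,0.3,0.3,0.3]}'
python3 -m creep '{"delta_rot":[[0,0,0],[0,0,0],[0,0,0]],"delta_pos":[[0,0,0],[0,0,0],[0,0,0]],"fingers":[0.3,0.3,0.3]}'
python3 -c "
from h import *
go((.534,-.0755,.252),down(-2.8));snap('wrist','w22');snap('scene','s22')
im=cv2.imread('pics/w22.png',0)
for v in(170,185,200,225):print(v,[int(x) for x in im[v,230:300:3]])
print(projw('w22',(.5365+.02,-.0755,.212)),projw('w22',(.5385+.044,-.0755,.212)))"
```

```text
clock: 55.6
tcp_pos: [0.5325, -0.0747, 0.3414]
eef_rot: [[0.999, -0.048, -0.012], [-0.048, -0.999, 0.001], [-0.012, -0.001, -1.0]]
contact_force: [-0.7, 0.4, -0.5]
finger_gap: 0.0596
clock: 55.85
tcp_pos: [0.5358, -0.0761, 0.3486]
eef_rot: [[0.999, -0.05, 0.001], [-0.05, -0.999, 0.001], [0.001, -0.001, -1.0]]
contact_force: [-0.6, -0.3, 0.2]
finger_gap: 0.0598
shift in old axes [-0.002  -0.0004  0.0966] in new axes [-0.0018 -0.0005  0.0966] rot/180 [-0.0004 -0.0005 -0.0003] deg 0.12 t 55.85
170 [207, 207, 207, 206, 209, 99, 124, 122, 121, 124, 123, 103, 96, 68, 89, 97, 91, 92, 93, 95, 101, 95, 97, 94]
185 [57, 127, 144, 202, 203, 93, 121, 121, 100, 136, 132, 91, 71, 62, 83, 82, 83, 82, 84, 84, 83, 82, 82, 84]
200 [177, 159, 88, 76, 138, 106, 134, 133, 130, 132, 98, 106, 72, 64, 80, 85, 86, 83, 86, 83, 81, 83, 80, 85]
225 [198, 165, 115, 151, 148, 94, 133, 132, 130, 132, 100, 152, 43, 64, 84, 81, 84, 81, 81, 82, 83, 82, 80, 80]
[254.25806702 176.74969957] [252.56193635 143.8938052 ]
```

The bar spans columns 245–262, and its predicted centre is 254, so the pull is where it was left. I descend and grip.

```bash
python3 -m creep '{"delta_rot":[[0,0,0],[0,0,0],[0,0,0],[0,0,0],[0,0,0],[0,0,0],[0,0,0],[0,0,0],[0,0,0],[0,0,0],[0,0,0],[0,0,0]],"delta_pos":[[-0.001,0,0.02],[-0.001,0,0.025],[0,0,0.025],[0,0,0.017],[0,0,0.008],[0,0,0],[0,0,0],[0,0,0],[0,0,0],[0,0,0],[0,0,0],[0,0,0]],"fingers":[0.3,0.3,0.3,0.3,0.3,0.3,-1,-1,-1,-1,-1,-1]}' 30
python3 -m creep '{"delta_rot":[[0,0,0],[0,0,0],[0,0,0],[0,0,0]],"delta_pos":[[0,0,0],[0,0,0],[0,0,0],[0,0,0]],"fingers":[-1,-1,-1,-1]}' 40
python3 -c "
from h import *
go((.5506,.2589,.252),down(-2.8))"
```

```text
clock: 56.95
tcp_pos: [0.5325, -0.0755, 0.2522]
eef_rot: [[0.999, -0.049, -0.001], [-0.049, -0.999, 0.001], [-0.001, -0.001, -1.0]]
contact_force: [-0.5, -0.3, 0.1]
finger_gap: 0.0243
clock: 57.28
tcp_pos: [0.5324, -0.0741, 0.2519]
eef_rot: [[0.999, -0.048, -0.002], [-0.048, -0.999, 0.003], [-0.002, -0.003, -1.0]]
contact_force: [-0.6, 5.9, 3.8]
finger_gap: 0.0158
shift in old axes [ 0.0021 -0.3335  0.0008] in new axes [ 1.900e-03 -3.335e-01 -1.000e-04] rot/180 [-0.0009  0.0006  0.0002] deg 0.2 t 57.28
```

```bash
python3 -m creep '{"delta_rot":[[0,0,0],[0,0,0],[0,0,0],[0,0,0],[0,0,0],[0,0,0],[0,0,0],[0,0,0],[0,0,0],[0,0,0],[0,0,0],[0,0,0]],"delta_pos":[[0,-0.01,0],[0,-0.02,0],[0,-0.02,0],[0,-0.02,0],[0,-0.02,0],[0,-0.02,0],[0,-0.02,0],[0,-0.02,0],[0,-0.02,0],[0,-0.02,0],[0,-0.02,0],[0,-0.02,0]],"fingers":[-1,-1,-1,-1,-1,-1,-1,-1,-1,-1,-1,-1]}' 40
python3 -m creep '{"delta_rot":[[0,0,0],[0,0,0],[0,0,0],[0,0,0],[0,0,0],[0,0,0],[0,0,0],[0,0,0],[0,0,0],[0,0,0],[0,0,0]],"delta_pos":[[0,-0.02,0],[0,-0.015,0],[0,-0.012,0],[0,-0.01,0],[0,-0.006,0],[0,-0.003,0],[0,-0.003,0],[0,-0.003,0],[0,-0.002,0],[0,-0.002,0],[0,-0.002,0]],"fingers":[-1,-1,-1,-1,-1,-1,-1,-1,-1,-1,-1]}' 40
python3 -c "
from h import *
go((.5506,.2589,.252),down(-2.8))"
```

```text
clock: 58.28
tcp_pos: [0.5441, 0.1536, 0.2519]
eef_rot: [[0.999, -0.051, -0.001], [-0.051, -0.999, -0.001], [-0.001, 0.001, -1.0]]
contact_force: [1.3, -3.4, 1.1]
finger_gap: 0.0159
clock: 59.2
tcp_pos: [0.5481, 0.2311, 0.252]
eef_rot: [[0.999, -0.051, -0.001], [-0.051, -0.999, 0.001], [-0.001, -0.001, -1.0]]
contact_force: [4.9, -2.7, -2.3]
finger_gap: 0.0156
shift in old axes [ 0.0011 -0.0279 -0.    ] in new axes [ 0.0011 -0.0279 -0.    ] rot/180 [-0.0002  0.0003 -0.0006] deg 0.13 t 59.2
```

```bash
python3 -m creep '{"delta_rot":[[0,0,0],[0,0,0],[0,0,0],[0,0,0],[0,0,0],[0,0,0],[0,0,0],[0,0,0],[0,0,0],[0,0,0],[0,0,0],[0,0,0]],"delta_pos":[[0,-0.004,0],[0,-0.004,0],[0,-0.003,0],[0,-0.003,0],[0,-0.002,0],[0,-0.002,0],[0,-0.002,0],[0,-0.002,0],[0,-0.002,0],[0,-0.002,0],[0,-0.002,0],[0,-0.002,0]],"fingers":[-1,-1,-1,-1,-1,-1,-1,-1,-1,-1,-1,-1]}' 40
python3 -m creep '{"delta_rot":[[0,0,0],[0,0,0],[0,0,0]],"delta_pos":[[0,-0.001,0],[0,0,0],[0,0,0]],"fingers":[-1,-1,-1]}' 40
```

```text
clock: 60.2
tcp_pos: [0.5496, 0.2598, 0.252]
eef_rot: [[0.999, -0.052, -0.002], [-0.052, -0.999, -0.0], [-0.002, 0.0, -1.0]]
contact_force: [4.5, -1.5, -3.6]
finger_gap: 0.0155
clock: 60.45
tcp_pos: [0.5496, 0.2608, 0.2519]
eef_rot: [[0.999, -0.052, -0.002], [-0.052, -0.999, -0.001], [-0.002, 0.001, -1.0]]
contact_force: [3.9, -4.9, 0.0]
finger_gap: 0.0157
```

```bash
python3 -m creep '{"delta_rot":[[0,0,0],[0,0,0],[0,0,0],[0,0,0]],"delta_pos":[[0,-0.0015,0],[0,-0.0015,0],[0,-0.001,0],[0,0,0]],"fingers":[-1,-1,-1,-1]}' 40
```

```text
clock: 60.78
tcp_pos: [0.5498, 0.2611, 0.2519]
eef_rot: [[0.999, -0.054, -0.004], [-0.054, -0.999, -0.006], [-0.003, 0.006, -1.0]]
contact_force: [1.6, -12.3, 4.4]
finger_gap: 0.0156
```

Shut stop reached: the force rises to 12 N without advance. I unload, release and retreat.

```bash
python3 -m creep '{"delta_rot":[[0,0,0],[0,0,0],[0,0,0],[0,0,0],[0,0,0],[0,0,0],[0,0,0],[0,0,0],[0,0,0],[0,0,0],[0,0,0],[0,0,0]],"delta_pos":[[0,0.002,0],[0,0,0],[0,0,0],[0,0,0],[0,0,0],[0,0,0],[0,0,-0.01],[0,0,-0.02],[0,0,-0.03],[0,0,-0.035],[0,0,-0.035],[-0.03,0,-0.02]],"fingers":[-0.2,-0.2,-0.2,-0.2,-0.2,-0.2,-0.2,-0.2,-0.2,-0.2,-0.2,-0.2]}' 30
python3 -m creep '{"delta_rot":[[0,0,0],[0,0,0],[0,0,0],[0,0,0],[0,0,0],[0,0,0],[0,0,0],[0,0,0],[0,0,0],[0,0,0]],"delta_pos":[[-0.03,0.02,-0.01],[-0.03,0.02,-0.01],[-0.03,0.02,0],[-0.03,0.02,0],[-0.03,0.02,0],[0,0,0],[0,0,0],[0,0,0],[0,0,0],[0,0,0]],"fingers":[-0.2,-0.2,-0.2,-0.2,-0.2,-0.2,-0.2,-0.2,-0.2,-0.2]}'
python3 -c "
from h import *
snap('scene','s23');snap('top','t23')
def m(a,b,x0,y0,x1,y1,r=8):
  A=cv2.imread('pics/'+a+'.png');B=cv2.imread('pics/'+b+'.png');t=A[y0:y1,x0:x1];q=cv2.minMaxLoc(cv2.matchTemplate(B[y0-r:y1+r,x0-r:x1+r],t,cv2.TM_CCOEFF_NORMED));return round(q[1],3),q[3][0]-r,q[3][1]-r
print('pull scene',m('s0','s23',288,133,322,164),'pull top',m('t0','t23',186,155,206,192))
print('scanner scene',m('s0','s23',185,225,240,285),'top',m('t0','t23',320,170,358,210))
print('torch',m('s0','s23',310,120,345,150),'oil top',m('t0','t23',388,170,416,200))
s=manip.read_state();print(s['tcp_pos'],s['contact_force'],s['clock'])"
```

```text
clock: 61.78
tcp_pos: [0.524, 0.2652, 0.4069]
eef_rot: [[0.999, -0.054, 0.006], [-0.054, -0.999, 0.003], [0.006, -0.003, -1.0]]
contact_force: [0.7, 0.2, 0.4]
finger_gap: 0.0367
clock: 62.62
tcp_pos: [0.3656, 0.1745, 0.4223]
eef_rot: [[0.999, -0.049, -0.002], [-0.049, -0.999, 0.001], [-0.002, -0.001, -1.0]]
contact_force: [-0.0, 0.2, 0.5]
finger_gap: 0.0368
pull scene (1.0, 0, 0) pull top (0.286, 1, -8)
scanner scene (0.999, 0, 0) top (0.996, 0, 0)
torch (1.0, 0, 0) oil top (0.997, 0, 0)
[0.3653332  0.17435042 0.42200793] [-0.13694401  0.05600116 -0.34767261] 62.7167
```

```bash
python3 -c "
from rig import manip
print(manip.close_job())"
```

```text
the job is handed in; nothing more can be done
None
```

The stock count is done and handed in at about 63 s of the 184 s. The interface gives no read signal and no verdict, so I judged the reads by pose only.

**What I did**
- I opened the door to its stop and took the black scanner from its dock.
- I read, in order, the location label, proportional valve, encoder housing, manifold plug, connector shell, solenoid coil and the location label again. All five spares were there.
- I stood the scanner back in its dock, slid the door slowly shut to its stop and moved the arm clear.

**Reads:** each pose was held for more than 2 s, within about 2 mm and 1° of the target I had computed for it. The scanner was turned up to about 40° about its beam on some reads, to spare the wrist joint; the beam stayed square to the label.

**Knocked spare:** the plug had been moved about 3 cm early in the run. I measured it again before reading it.

**Last checks**
- The scene picture matches the starting one with no pixel shift at the door pull, the docked scanner and the torch, and the top picture does the same at the oil can and scanner.
- Closing ended with the force rising to 12 N and no further travel. I did not test the catch by pulling on the door.
- The top-view check of the pull failed (match 0.29), most likely because the arm was in the way.

**Things that went less well**
- The last joint ran right up to its range limit, -147.4° against -147.41°, while I searched for the shell pose. It also sat near that limit, at -147.2°, during the first location read. No reading was past the limit.
- I reached the picture-viewing limit after the plug read, so every later check was numeric.

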